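# Drive the gib key tight into the keyway of a hub

## Robot

A 6-joint arm with a two-finger parallel gripper is mounted at the origin on a cart in front of the work surface, level with it; the furniture and walls round the work are solid. World frame = base frame: x ahead of the robot, y to its left, z up, the work surface at z = 0. Lengths are in mm, angles in rad, forces in N, time in s.
With the tool pointing down it reaches from about 350 to 975 mm from the base axis. Payload 7.1 kg.
Tool frame: the origin (TCP) lies between the finger pads; the fingertips stand 8 mm ahead of it and the grasp point (between the pads) lies 11 mm behind it (ctrl.tips_ahead is the distance from the TCP to the fingertips, in mm); y points along the fingers, z is the direction in which the jaws open and shut, and the axes are right-handed (so a half turn about y gives the same grasp; the last joint's range is limited). The gripper opens to 88 mm and grips with 3 to 60 N. Pads are 20 mm wide; open, the fingers measure 115 mm over their backs; the gripper's body (75 mm by 178 mm) begins 61 mm behind the grasp point.
Start: joints at [-1.154, 0.423, 1.63, -0, 1.089, -0.019], TCP at [263.85, -566.558, 230.675] pointing down, gripper open.
Joint ranges: [-3, 3], [-0.9, 2.11], [0.09, 2.58], [-1.31, 4.45], [0.11, 2.69], [-2.54, 2.54]. Speed limits (rad/s): [2.39, 2.39, 3.01, 3.14, 3.14, 3.14].

## Interface

Orientations are given as a rotation vector (axis times angle).
In Python, from workcell import ctrl gives the robot as it stands.
- The arm moves only by the shell command python3 -m creep 'ROWS'. ROWS is JSON, a list of rows, each an object of numbers: "tx", "ty", "tz": the shift along the world's x, y, z in mm; "rx", "ry", "rz": the turn, a rotation vector about the world's x, y, z in rad; "fingers": the closure in counts, from 0 (fully open) to 255 (shut). A call has 1 to 10 rows; each row is the pose to reach, as a shift and turn from the pose commanded when the call began; what a row does not reach only later rows make up. A row lasts 1/8 s, in which the tool goes at most 62.5 mm and 10.7 degrees, less where a joint would pass 70% of its speed; a pose out of reach is approached as far as the arm can. A call with a gripper value outside its range is refused whole. The fingers move at their own pace and stop on an object; the grip force is fixed at half the most. Time passes only in rows, so rows that repeat a pose let the fingers close. It gives the time, the measured TCP pose, the force and the opening at its end, in the units of the state.
- ctrl.get_obs(): the state, without advancing time (a new reading comes with each control period).
- ctrl.get_image(name): name is "side" or "top"; returns a dict with "pixels" (480x640x3 uint8, blue, green, red), "intrinsics" (3x3 intrinsics, pixels), "k1" (the pictures are not rectified: a ray, as slopes to the right and down, at radius r is drawn at 1 + k1 r^2 times it, then the intrinsics apply), "rvec" (rotation vector, rad) and "tvec" (3), from world to camera coordinates, as OpenCV has them. Camera axes: x right, y down, z forward; pixel columns grow to the right and rows downward; lengths in mm; the calibration is good to about 2 mm. A picture is of the moment at which its call begins. There is no depth.
- ctrl.close_job(): hands the job in, once; it reports no verdict.
The state is a dict: "t": time; "qpos": joint angles; "qvel": joint speeds; "joint_torque": joint torques, N m; "ee_pos": TCP position; "orientation": TCP orientation; "ft_force": force on the tool from outside, world axes, zero at the start; "moment": the same for the moment, N m; "width": finger opening in mm.
Only numpy, scipy, OpenCV 4.12 (cv2) and the standard library are available. Lean on these libraries where they do the work, as an engineer would, in place of code of your own. Each camera call takes 0.05 s, during which the arm holds its last target.

## Task

Take the longer of the two gib keys out of the wooden rack and put it, narrow end down and tapered face outwards, into the keyway between the flat of the upright shaft and the hub. Press or tap it down gently on its head until it is wedged tight, feeling for the resistance rather than forcing it: a firm push of about 15 N is right, and more than 25 N would crack the hub. Then let go of it; leave the shorter key in the rack and the other things where they are.

Things in the scene. Friction and masses are not known exactly. Their poses are not given: they have to be found in the camera images.
- key: the gib key to fit: plain steel, loose, 70 g, foot (narrow end) down in either rack pocket. Origin at the foot, z up. 11 mm wide in y (parallel faces, the ones to grip). Flat back at x = +5 mm; tapered face at x = -2 mm at the foot, -8 mm at the head: 7 mm thick at the foot, 1 mm more per 10 mm of height. Head from 60 to 72 mm above the foot, x = -13 to +5 mm.
- key_head (a point): centre of the top face of the long key's head: 72 mm above the foot, at x = -4 mm of the key.
- key_short: the shorter gib key, the same but only 40 mm from foot to head (52 mm in all), standing in the other pocket; it stays there.
- rack: fixed wooden block 115 x 44 x 32 mm, origin at the centre of its underside, long side along its x. Two pockets 54 mm apart along x, each 10.5 x 12.5 mm and 26 mm deep: the keys' feet stand 6 mm above the bench, their axes parallel to the rack's.
- stand: fixed steel base plate 104 x 104 x 12 mm with low screw heads in the corners, origin at the centre of its underside, z up. The hub and the shaft stand on it, their common axis on its z.
- hub: fixed steel hub, origin and axes as the stand's: flange of 84 mm diameter from z = 12 to 22 mm, boss of 62 mm diameter up to its top face at z = 62 mm, where the shaft (34 mm, flat on its -x side) ends. The keyway is the gap at the -x side of the shaft, open at the top, 13.5 mm wide in y, 50 mm deep. Its outer wall, in the hub, lies at x = -20 mm at the top, -15 mm at the bottom (the key's taper).
- keyway (a point): mouth of the keyway: on the hub's top face, x = -15 mm, y = 0 of the stand, axes as the stand's and fitted key's. The shaft's flat (top edge chamfered 2.5 mm) stands 3.5 to 5.8 mm from it towards +x, unmeasured: the key first bears with its foot 15 to 38 mm below the mouth, tight 2 to 5 mm lower. Side force on the hub: 0.85 to 1.05 of (push on the head - 3 N); under 7 N is loose, over 25 N cracks it.
- plunger_l: one of two round spring plungers (r = 5 mm) in the keyway's side walls, 7 mm below the mouth, which stand 10 mm apart and give way to the 11 mm key: they drag on it with about 3 N, so that it neither drops by itself nor shows where it bears. Origin as the hub's.
- allen_set: red key set, 85 x 28 x 21 mm, bystander on the bench; origin under its centre.
- spanner_13: steel spanner 170 x 28 x 6 mm, lying on the bench, bystander.
- calliper: sliding calliper, 230 x 70 x 12 mm, lying on the bench, bystander.
- tape_roll: roll of black tape lying flat, 58 mm across, 19 mm high, bystander.
There are look-alikes about, which are no part of the job. Leave any black look-alike of the key alone.

How it is judged (in metres and radians):
On the way, in this order (a step that is already met when the one before it is completed fails the run):
1. the long key stands at least 10 mm deep in the keyway (z of key in the frame of keyway below -0.01 m and horizontal distance between key and keyway below 0.008 m and angle between key's own z axis and vertical below 0.2 rad), for 0.2 s.
2. it stands at least 14 mm deep and is wedged tight against the hub (z of key in the frame of keyway below -0.014 m and contact force between key and hub above 7 N), for 0.2 s.
At the end, for the whole second after the job is handed in: The long key, tapered face to the hub, stands in the keyway: foot at least 14 mm below the mouth and within 8 mm of its middle, upright within 0.12 rad, twisted under 0.12 rad, at rest, let go and so tight that it presses on the hub with at least 7 N (all of step 2 and horizontal distance between key and keyway below 0.008 m and angle between key's own z axis and vertical below 0.12 rad and x of key_head in the frame of keyway below 0 m and angle between the x axis of key and the x axis of stand, either way round below 0.12 rad and linear speed of key below 0.01 m/s); the robot touches nothing.
It fails at once if the key is forced: it presses on the hub with more than 25 N (contact force between key and hub above 25 N).
It fails at once if the short key is taken out of the rack (distance of key_short from where it was at the start of the episode above 0.015 m).
It fails at once if another thing on the bench is pushed more than 30 mm (distance of any of allen_set, spanner_13, calliper, tape_roll from where it was at the start of the episode above 0.03 m).
It also fails if it takes over 46 s, if anything falls off the work surface, if the arm or the gripper's body presses on something with over 40 N, if the wrist force passes 120 N, or if a joint passes its speed limit or range.

## Working session

There is one attempt and no reset: what is moved stays moved. The work goes in short steps, Python scripts to look and compute and a shell command to move; the robot and the scene stay as the last step left them, time stands still between calls to the robot, and variables do not carry over. Pictures are saved under pics/ and viewed, and the job is handed in when it is done.

```bash
mkdir -p pics; ls; python3 - <<'E'
from workcell import ctrl
import cv2,numpy as np
o=ctrl.get_obs()
for k,v in o.items(): print(k,np.round(v,3))
for n in("top","side"):
    im=ctrl.get_image(n); cv2.imwrite(f"pics/{n}0.png",im["pixels"])
    print(n,im["intrinsics"],im["k1"],im["rvec"],im["tvec"])
    R=cv2.Rodrigues(np.array(im["rvec"],float))[0]; print(-R.T@np.array(im["tvec"],float).ravel())
E
```

```text
pics
t 0.0
qpos [-1.154  0.424  1.631 -0.     1.089 -0.019]
qvel [-0.001 -0.001 -0.001  0.     0.001  0.001]
joint_torque [ 1.0000e-03 -5.4462e+01 -2.7367e+01  6.4000e-02  2.3000e-02 -0.0000e+00]
ee_pos [ 263.623 -566.056  229.895]
orientation [-0.439  1.982 -1.979]
ft_force [ 0.125 -0.515  1.042]
moment [ 0.017 -0.021  0.022]
width 88.18
top [[517.30965744   0.         314.29475304]
 [  0.         517.30965744 243.63995227]
 [  0.           0.           1.        ]] -0.10852512878444444 [ 2.11428364 -2.14010903  0.14599518] [  66.29970864  508.47249562 1030.60833817]
[ 338.05425197   36.33331664 1099.76938024]
side [[571.54874596   0.         311.9879134 ]
 [  0.         571.54874596 238.55805981]
 [  0.           0.           1.        ]] -0.06486510949666746 [ 2.03736933 -0.32889525  0.20881699] [-445.14987314  167.00004257  926.18124948]
[ 181.30746345 -842.57034319  584.00509513]
```

View pics/top0.png

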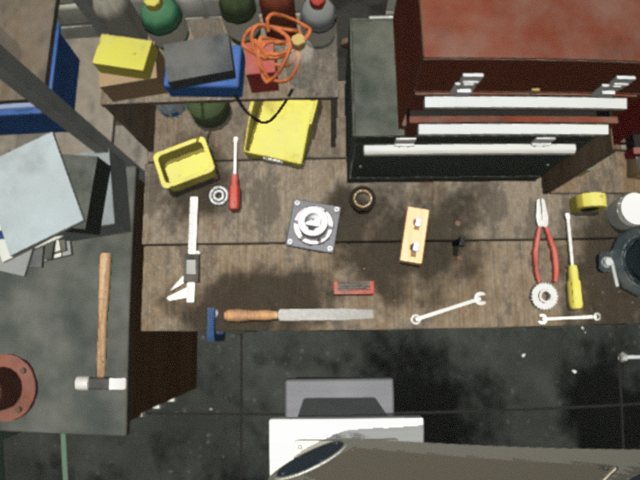

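View pics/side0.png

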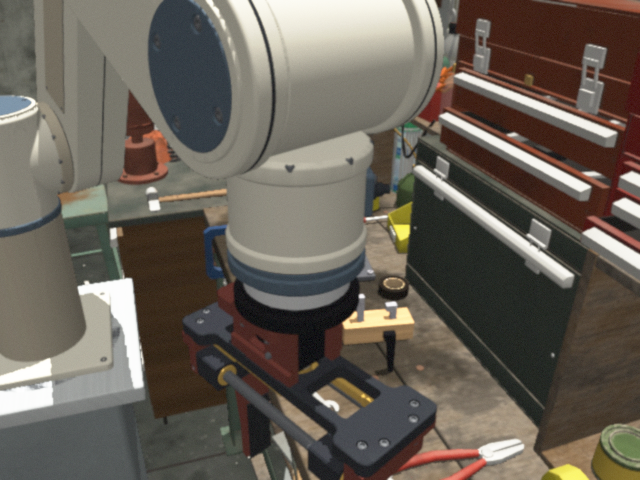

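```bash
cat > h.py <<'E'
import cv2,numpy as np
from workcell import ctrl
class Cam:
    def __init__(s,n,name=None):
        im=ctrl.get_image(n); s.px=np.array(im["pixels"]); s.K=np.array(im["intrinsics"],float); s.d=np.array([im["k1"],0,0,0,0],float)
        s.rv=np.array(im["rvec"],float).reshape(3); s.tv=np.array(im["tvec"],float).reshape(3)
        s.R=cv2.Rodrigues(s.rv)[0]; s.C=-s.R.T@s.tv
        if name: cv2.imwrite(f"pics/{name}.png",s.px)
    def proj(s,P): return cv2.projectPoints(np.array(P,float).reshape(-1,3),s.rv,s.tv,s.K,s.d)[0].reshape(-1,2)
    def ray(s,uv):
        n=cv2.undistortPoints(np.array(uv,float).reshape(-1,1,2),s.K,s.d).reshape(-1,2)
        return np.c_[n,np.ones(len(n))]@s.R
    def plane(s,uv,z):
        r=s.ray(uv); return s.C+r*((z-s.C[2])/r[:,2])[:,None]
def tri(c1,u1,c2,u2):
    a,b=c1.ray(u1)[0],c2.ray(u2)[0]; a/=np.linalg.norm(a); b/=np.linalg.norm(b)
    k=np.linalg.lstsq(np.c_[a,-b],c2.C-c1.C,rcond=None)[0]
    p,q=c1.C+k[0]*a,c2.C+k[1]*b; return (p+q)/2,np.linalg.norm(p-q)
def crop(px,x0,y0,x1,y1,f,name): cv2.imwrite(f"pics/{name}.png",cv2.resize(px[y0:y1,x0:x1],None,fx=f,fy=f,interpolation=cv2.INTER_CUBIC))
E
python3 - <<'E'
import cv2
from h import crop
px=cv2.imread("pics/top0.png")
crop(px,280,180,480,300,4,"top0c")
E
```

```text
(no output)
```

View pics/top0c.png

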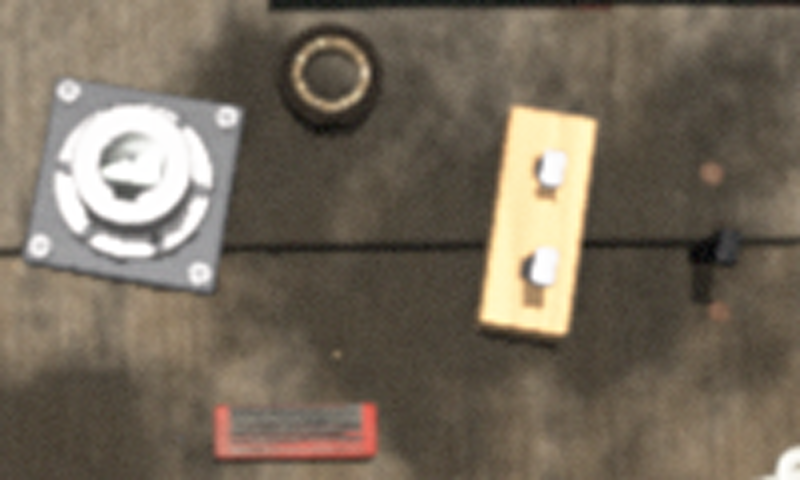

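```bash
python3 - <<'E'
from h import *
c=Cam("top","top1")
crop(c.px,283,195,343,255,10,"hub1"); crop(c.px,395,200,435,275,8,"rack1")
# mask plate / rack
hsv=cv2.cvtColor(c.px,cv2.COLOR_BGR2HSV)
print(hsv[238,335],hsv[215,300],hsv[238,308],hsv[235,405])
for nm,u,z in(("screws",[(297,202.5),(337,209.2),(330,248.5),(290,241.5)],12),("rack",[(408,207),(429.5,210),(421.7,263.3),(400.3,260.5)],32)):
    p=c.plane(u,z); print(nm,p.round(1).tolist(),p.mean(0).round(1)); print([round(float(np.linalg.norm(p[i]-p[i-1])),1) for i in range(4)])
E
```

```text
[ 30   2 109] [ 30   1 252] [  0   6 129] [ 24  63 255]
screws [[604.6, 97.3, 12.0], [588.4, 11.1, 12.0], [503.1, 27.5, 12.0], [519.4, 112.6, 12.0]] [553.9  62.1  12. ]
[86.6, 87.6, 86.9, 86.7]
rack [[586.5, -138.7, 32.0], [579.4, -184.1, 32.0], [466.3, -162.5, 32.0], [472.8, -118.1, 32.0]] [ 526.2 -150.8   32. ]
[115.6, 45.9, 115.2, 44.9]
```

View pics/hub1.png

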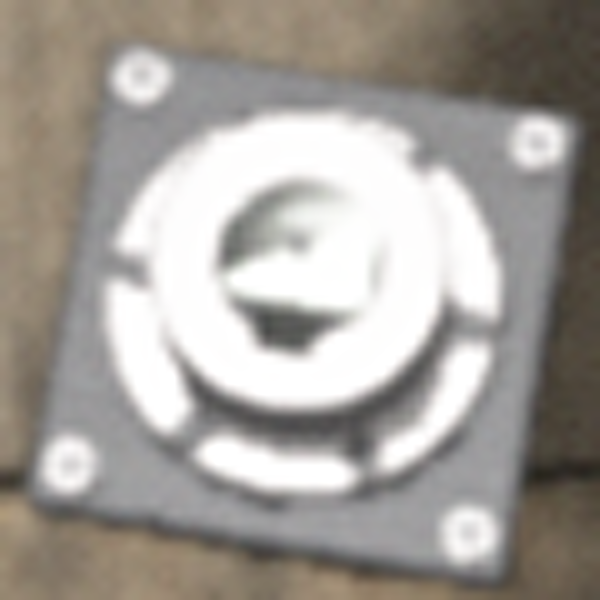

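View pics/rack1.png

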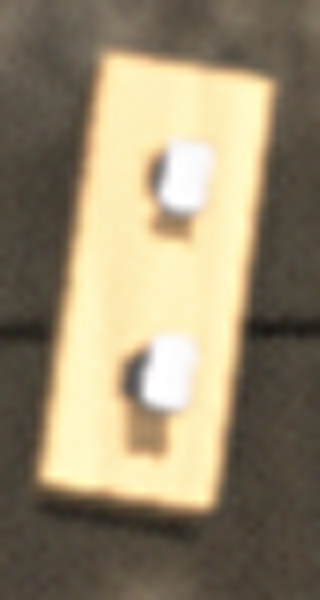

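```bash
python3 - <<'E'
from h import *
t=Cam("top");s=Cam("side","side1")
crop(s.px,300,260,440,380,5,"side1c")
yaw=-0.184; c_,s_=np.cos(yaw),np.sin(yaw); Rz=np.array([[c_,-s_,0],[s_,c_,0],[0,0,1]])
st=np.array([553.9,62.1,0]); rk=np.array([526.2,-150.8,0])
print("keyway",t.proj([st+Rz@[-15,0,62]]),"hubtop",t.proj([st+Rz@[0,0,62]]), st+Rz@[-15,0,62])
for z in(58,78): print(z,[((p-rk)@Rz).round(1).tolist() for p in t.plane([(418.4,221.8),(416,246.5)],z)])
for x in(27,-27):
  print(x,s.proj([rk+Rz@[x,0,32],rk+Rz@[x-4,0,58],rk+Rz@[x-4,0,78]]).round(1).tolist(),t.proj([rk+Rz@[x-4,0,58],rk+Rz@[x-4,0,78]]).round(1).tolist())
o=ctrl.get_obs(); print(cv2.Rodrigues(np.array(o["orientation"]))[0].round(3))
E
```

```text
keyway [[311.59409247 227.62959019]] hubtop [[312.86637045 220.53960965]] [539.15320442  64.84445258  62.        ]
58 [[23.1, 0.5, 58.0], [-28.6, -1.9, 58.0]]
78 [[18.5, 3.3, 78.0], [-32.2, 1.0, 78.0]]
27 [[390.1, 317.0], [388.9, 304.1], [389.8, 293.8]] [[418.6, 221.9], [420.3, 219.9]]
-27 [[358.0, 319.6], [356.3, 306.6], [356.9, 296.2]] [[414.9, 247.5], [416.6, 246.0]]
[[-0.907 -0.     0.422]
 [-0.422  0.001 -0.907]
 [-0.    -1.    -0.001]]
```

View pics/side1c.png

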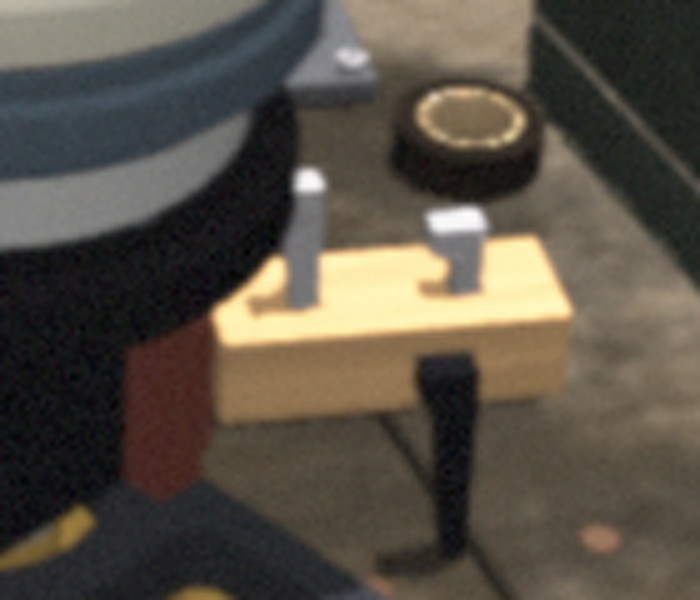

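```bash
python3 -m creep '[{"tx":235,"ty":421,"tz":-40,"rz":-0.62},{"tx":235,"ty":421,"tz":-40,"rz":-0.62},{"tx":235,"ty":421,"tz":-40,"rz":-0.62},{"tx":235,"ty":421,"tz":-40,"rz":-0.62},{"tx":235,"ty":421,"tz":-40,"rz":-0.62},{"tx":235,"ty":421,"tz":-40,"rz":-0.62},{"tx":235,"ty":421,"tz":-40,"rz":-0.62},{"tx":235,"ty":421,"tz":-40,"rz":-0.62},{"tx":235,"ty":421,"tz":-40,"rz":-0.62},{"tx":235,"ty":421,"tz":-40,"rz":-0.62}]'; python3 - <<'E'
from h import *
s=Cam("side","side2"); t=Cam("top","top2"); o=ctrl.get_obs()
print(o["t"],np.round(o["ee_pos"],2),np.round(o["ft_force"],2),np.round(o["qpos"],2)); print(cv2.Rodrigues(np.array(o["orientation"]))[0].round(3))
E
```

```text
0.35 [ 263.81 -566.44  230.51] [ 0.2   0.66 -0.25] [-1.15  0.42  1.63 -0.    1.09 -0.02]
[[-0.907 -0.     0.422]
 [-0.422  0.    -0.907]
 [-0.    -1.    -0.   ]]schema error: expected keys tx, ty, tz, rx, ry, rz, fingers
```

View pics/side2.png

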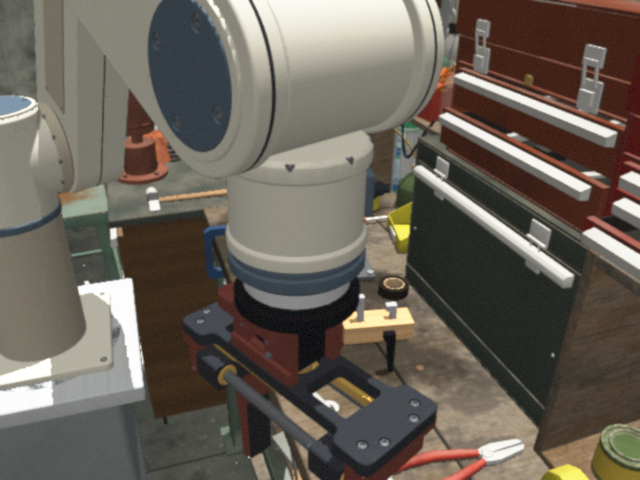

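View pics/top2.png

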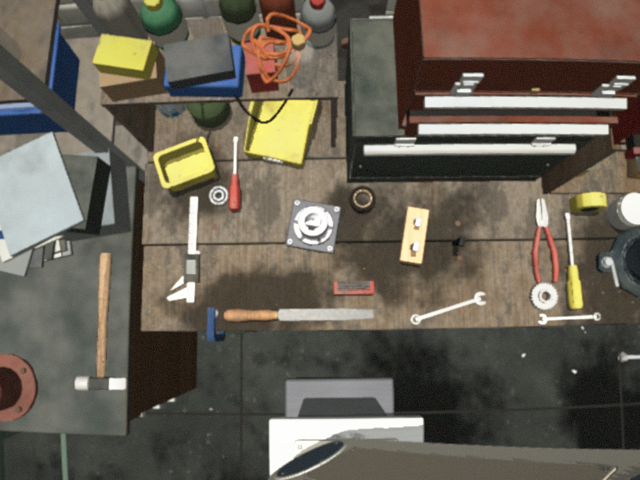

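The arm hasn't moved: every row needs all seven keys, so the call was refused. Both pictures show the same scene as before.

```bash
python3 -m creep '[{"tx":235,"ty":421,"tz":-30,"rx":0,"ry":0,"rz":-0.62,"fingers":0},{"tx":235,"ty":421,"tz":-30,"rx":0,"ry":0,"rz":-0.62,"fingers":0},{"tx":235,"ty":421,"tz":-30,"rx":0,"ry":0,"rz":-0.62,"fingers":0},{"tx":235,"ty":421,"tz":-30,"rx":0,"ry":0,"rz":-0.62,"fingers":0},{"tx":235,"ty":421,"tz":-30,"rx":0,"ry":0,"rz":-0.62,"fingers":0},{"tx":235,"ty":421,"tz":-30,"rx":0,"ry":0,"rz":-0.62,"fingers":0},{"tx":235,"ty":421,"tz":-30,"rx":0,"ry":0,"rz":-0.62,"fingers":0},{"tx":235,"ty":421,"tz":-30,"rx":0,"ry":0,"rz":-0.62,"fingers":0},{"tx":235,"ty":421,"tz":-30,"rx":0,"ry":0,"rz":-0.62,"fingers":0},{"tx":235,"ty":421,"tz":-30,"rx":0,"ry":0,"rz":-0.62,"fingers":0}]'; python3 - <<'E'
from h import *
s=Cam("side","side3"); t=Cam("top","top3"); o=ctrl.get_obs()
print(o["t"],np.round(o["ee_pos"],2),np.round(o["ft_force"],2),np.round(o["qpos"],2)); print(cv2.Rodrigues(np.array(o["orientation"]))[0].round(3))
E
```

```text
t: 1.6
ee_pos: [498.7, -145.6, 200.6]
orientation: [-0.195, -2.125, 2.125]
ft_force: [0.1, -0.8, 0.1]
width: 87.7
1.7 [ 498.4  -146.48  200.74] [-0.19 -0.31 -0.37] [-0.31  0.31  1.89 -0.    0.95  1.45]
[[-0.983 -0.    -0.184]
 [ 0.184 -0.    -0.983]
 [ 0.    -1.     0.   ]]
```

View pics/side3.png

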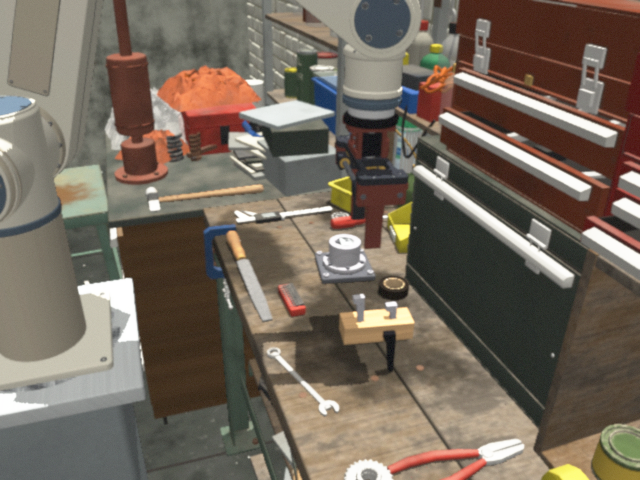

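View pics/top3.png

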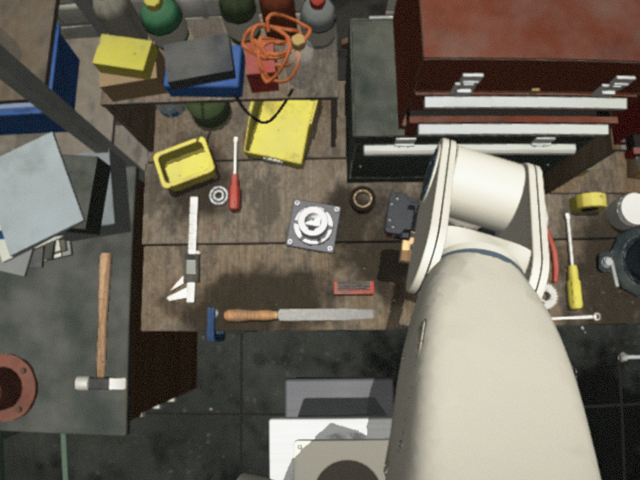

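```bash
python3 - <<'E'
from h import *
px=cv2.imread("pics/side3.png")
crop(px,300,215,430,350,6,"side3c")
E
```

```text
(no output)
```

View pics/side3c.png

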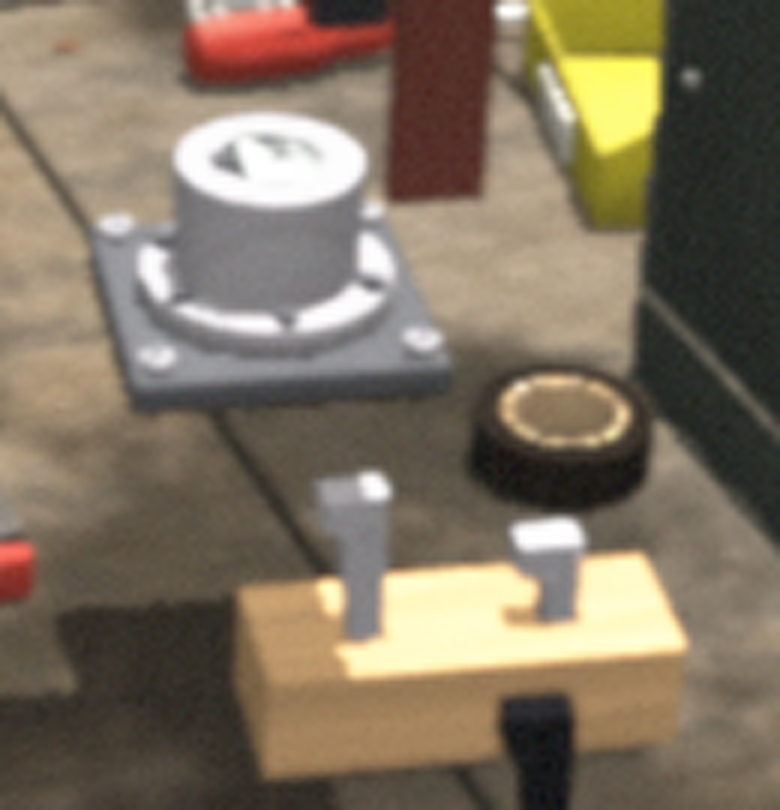

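```bash
python3 - <<'E'
from h import *
s=Cam("side");t=Cam("top"); o=ctrl.get_obs(); T=np.array(o["ee_pos"]);R=cv2.Rodrigues(np.array(o["orientation"]))[0]
print(T)
for w in(44,57.5,-44,-57.5):
  print(w,s.proj([T+R@[a,8,w] for a in(-10,10)]).round(1).tolist())
f=lambda x,y:(300+x/6,215+y/6)
print("finger corners",f(388,198),f(482,194))
yaw=-0.184; c_,s_=np.cos(yaw),np.sin(yaw); Rz=np.array([[c_,-s_,0],[s_,c_,0],[0,0,1]])
st=np.array([553.9,62.1,0]); rk=np.array([526.2,-150.8,0])
print("rack pred",s.proj([rk+Rz@p for p in([-57.5,-22,32],[57.5,-22,32],[57.5,22,32],[-57.5,22,32])]).round(1).tolist(),"meas",[np.round(f(*p),1).tolist() for p in((263,683),(688,650),(645,555),(238,590))])
print("screws pred",s.proj([st+Rz@p for p in([-43.4,-43.4,14],[43.4,-43.4,14],[-43.4,43.4,14])]).round(1).tolist(),"meas",[np.round(f(*p),1).tolist() for p in((156,355),(422,338),(116,225))])
e=[(175,165),(367,165),(270,115),(270,208)]
print("hubtop pred",s.proj([st+[0,0,62]]), "meas",f(270,161))
print("keyway pred",s.proj([st+Rz@[-15,0,62]]),"meas ~",f(232,158))
E
```

```text
[ 498.39103022 -146.67292179  200.75448242]
44 [[375.8, 246.0], [362.1, 246.8]]
57.5 [[378.0, 250.5], [364.2, 251.4]]
-44 [[362.6, 219.3], [350.0, 220.0]]
-57.5 [[360.7, 215.6], [348.4, 216.3]]
finger corners (364.6666666666667, 248.0) (380.3333333333333, 247.33333333333334)
rack pred [[342.2, 329.2], [411.9, 323.4], [404.3, 308.0], [337.2, 313.3]] meas [[343.8, 328.8], [414.7, 323.3], [407.5, 307.5], [339.7, 313.3]]
screws pred [[324.2, 275.7], [368.8, 272.7], [317.4, 253.5]] meas [[326.0, 274.2], [370.3, 271.3], [319.3, 252.5]]
hubtop pred [[343.18380569 241.39849916]] meas (345.0, 241.83333333333334)
keyway pred [[335.56212625 241.85991718]] meas ~ (338.6666666666667, 241.33333333333334)
```

```bash
python3 -m creep '[{"tx":-1,"ty":0,"tz":-60,"rx":0,"ry":0,"rz":0,"fingers":120},{"tx":-1,"ty":0,"tz":-100,"rx":0,"ry":0,"rz":0,"fingers":120},{"tx":-1,"ty":0,"tz":-136,"rx":0,"ry":0,"rz":0,"fingers":120},{"tx":-1,"ty":0,"tz":-136,"rx":0,"ry":0,"rz":0,"fingers":120}]'; python3 - <<'E'
from h import *
s=Cam("side","side4"); t=Cam("top","top4");crop(s.px,300,205,430,340,6,"side4c");crop(t.px,360,180,450,280,8,"top4c"); o=ctrl.get_obs()
print(o["t"],np.round(o["ee_pos"],2),np.round(o["ft_force"],2),o["width"])
E
```

```text
t: 2.3
ee_pos: [495.7, -145.8, 62.7]
orientation: [-0.192, -2.123, 2.121]
ft_force: [-0.3, -0.9, -1.2]
width: 51.3
2.4 [ 498.02 -146.26   65.32] [ 0.   -0.24  0.97] 47.29594126185628
```

View pics/side4c.png

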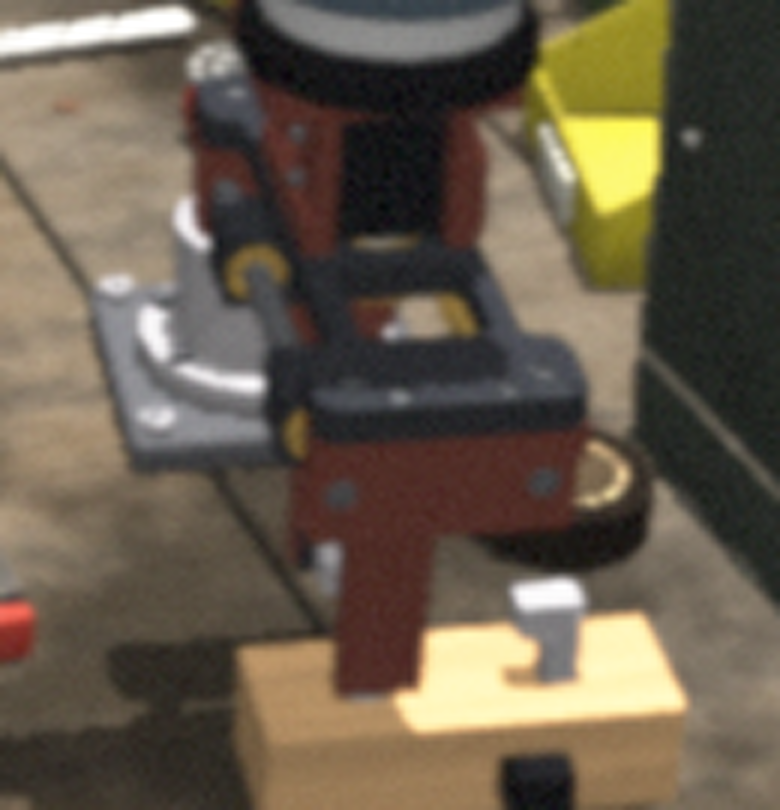

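View pics/top4c.png

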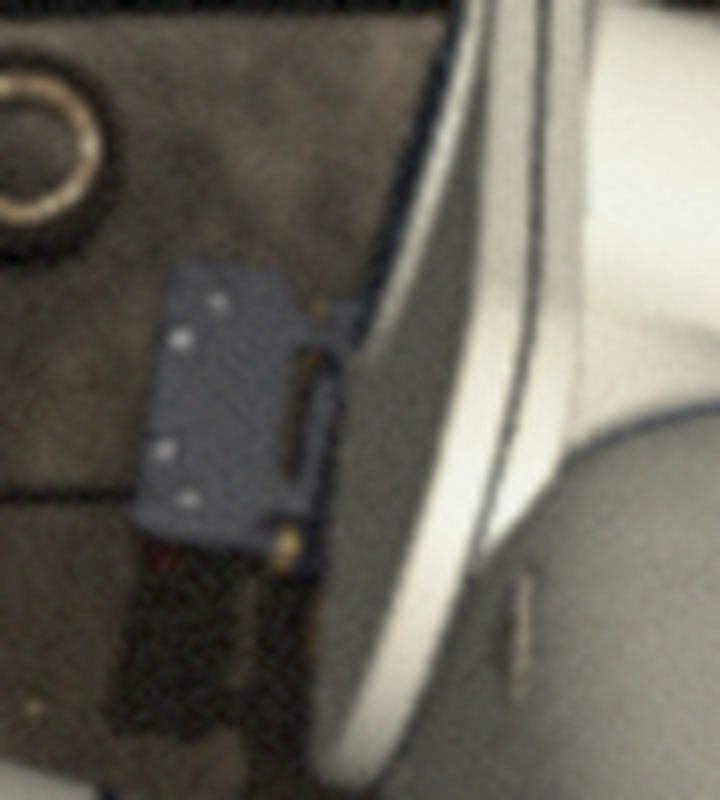

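```bash
python3 -m creep '[{"tx":2,"ty":0,"tz":0,"rx":0,"ry":0,"rz":0,"fingers":205},{"tx":2,"ty":0,"tz":0,"rx":0,"ry":0,"rz":0,"fingers":205},{"tx":2,"ty":0,"tz":0,"rx":0,"ry":0,"rz":0,"fingers":205}]';python3 -m creep '[{"tx":0,"ty":0,"tz":0,"rx":0,"ry":0,"rz":0,"fingers":255},{"tx":0,"ty":0,"tz":0,"rx":0,"ry":0,"rz":0,"fingers":255},{"tx":0,"ty":0,"tz":0,"rx":0,"ry":0,"rz":0,"fingers":255}]'; python3 - <<'E'
from h import *
s=Cam("side","side5"); crop(s.px,300,205,430,340,6,"side5c"); 
for i in range(4):
  o=ctrl.get_obs();print(o["t"],np.round(o["ee_pos"],2),np.round(o["ft_force"],2),np.round(o["moment"],2),o["width"]); ctrl.get_image("top")
E
```

```text
t: 2.78
ee_pos: [500.3, -145.6, 65.5]
orientation: [-0.198, -2.125, 2.126]
ft_force: [0.1, -0.1, 0.5]
width: 20.1
t: 3.15
ee_pos: [500.1, -145.4, 65.0]
orientation: [-0.197, -2.125, 2.125]
ft_force: [0.3, 3.7, 4.7]
width: 10.7
3.2 [ 500.04 -145.38   64.92] [-0.82  2.94  5.28] [ 0.61 -0.01  0.01] 10.809955199724278
3.25 [ 500.06 -145.38   64.94] [-0.7   3.09  6.59] [0.65 0.06 0.01] 10.681254022577525
3.3 [ 500.09 -145.39   64.97] [0.15 2.8  5.44] [ 0.66 -0.01 -0.03] 10.743352232181163
3.35 [ 500.06 -145.38   64.94] [-0.03  2.18  5.09] [ 0.66 -0.04 -0.01] 10.871126295665658
```

View pics/side5c.png

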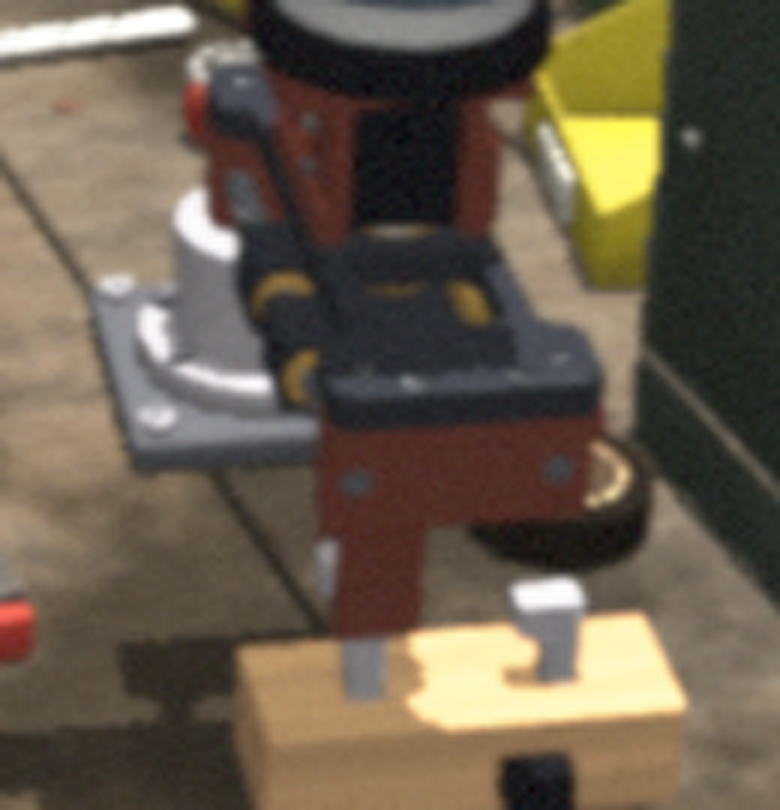

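```bash
python3 -m creep '[{"tx":0,"ty":0.5,"tz":10,"rx":0,"ry":0,"rz":0,"fingers":255},{"tx":0,"ty":0.5,"tz":30,"rx":0,"ry":0,"rz":0,"fingers":255},{"tx":0,"ty":0.5,"tz":70,"rx":0,"ry":0,"rz":0,"fingers":255},{"tx":0,"ty":0.5,"tz":80,"rx":0,"ry":0,"rz":0,"fingers":255},{"tx":0,"ty":0.5,"tz":80,"rx":0,"ry":0,"rz":0,"fingers":255}]'; python3 - <<'E'
from h import *
s=Cam("side","side6"); crop(s.px,300,150,430,285,6,"side6c"); 
for i in range(3):
  o=ctrl.get_obs();print(o["t"],np.round(o["ee_pos"],2),np.round(o["ft_force"],2),np.round(o["moment"],2),o["width"]); ctrl.get_image("top")
E
```

```text
t: 4.03
ee_pos: [500.0, -145.2, 145.1]
orientation: [-0.198, -2.125, 2.126]
ft_force: [0.7, -0.3, -1.5]
width: 10.6
4.075 [ 499.39 -145.    144.24] [-0.03 -0.98 -1.46] [-0.03 -0.01 -0.  ] 10.813631129302504
4.125 [ 499.09 -144.91  143.76] [-0.66  0.94 -1.45] [ 0.05 -0.03 -0.03] 10.52318547183071
4.175 [ 498.99 -144.84  143.53] [-1.1  -0.57 -0.93] [ 0.07  0.02 -0.03] 10.768836030363367
```

View pics/side6.png

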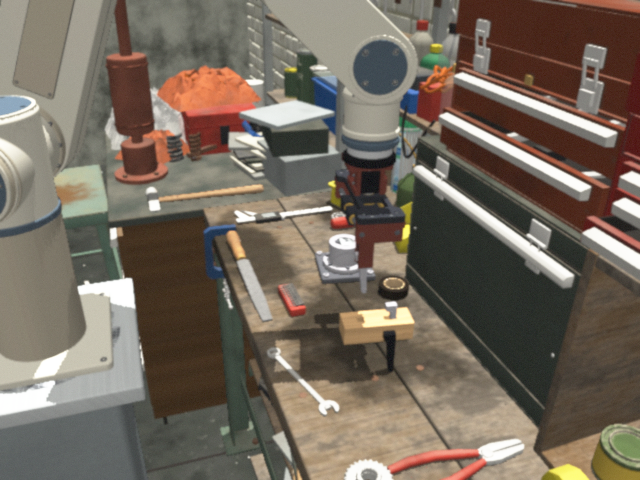

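```bash
python3 -m creep '[{"tx":38.5,"ty":210,"tz":0,"rx":0,"ry":0,"rz":0,"fingers":255},{"tx":38.5,"ty":210,"tz":0,"rx":0,"ry":0,"rz":0,"fingers":255},{"tx":38.5,"ty":210,"tz":0,"rx":0,"ry":0,"rz":0,"fingers":255},{"tx":38.5,"ty":210,"tz":0,"rx":0,"ry":0,"rz":0,"fingers":255},{"tx":38.5,"ty":210,"tz":0,"rx":0,"ry":0,"rz":0,"fingers":255},{"tx":38.5,"ty":210,"tz":0,"rx":0,"ry":0,"rz":0,"fingers":255}]'; python3 - <<'E'
from h import *
s=Cam("side","side7"); crop(s.px,290,180,390,280,8,"side7c"); 
t=Cam("top","top7"); crop(t.px,270,180,370,280,8,"top7c"); 
for i in range(2):
  o=ctrl.get_obs();print(o["t"],np.round(o["ee_pos"],2),np.round(o["ft_force"],2),np.round(o["moment"],2),o["width"]); ctrl.get_image("top")
E
```

```text
t: 4.97
ee_pos: [537.7, 64.3, 143.9]
orientation: [-0.194, -2.124, 2.125]
ft_force: [0.1, 0.6, -1.2]
width: 11.0
5.075 [537.91  63.78 144.27] [-0.12 -0.26 -0.51] [ 0.1   0.07 -0.03] 11.109138328181723
5.125 [538.07  63.73 144.45] [ 0.4  -0.29 -0.77] [ 0.1  -0.02 -0.02] 10.766947736964704
```

View pics/side7c.png

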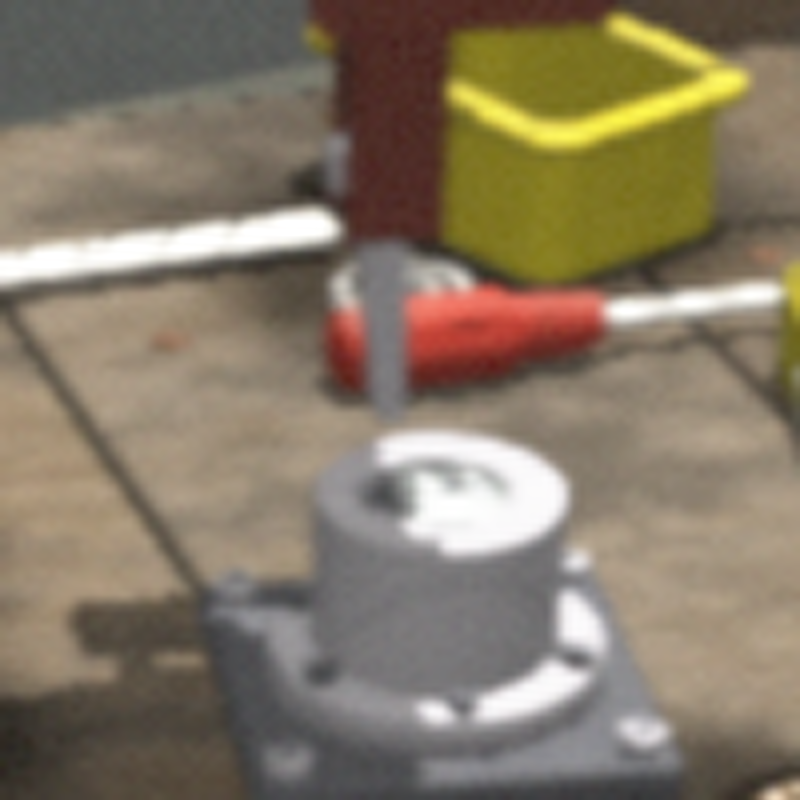

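View pics/top7c.png

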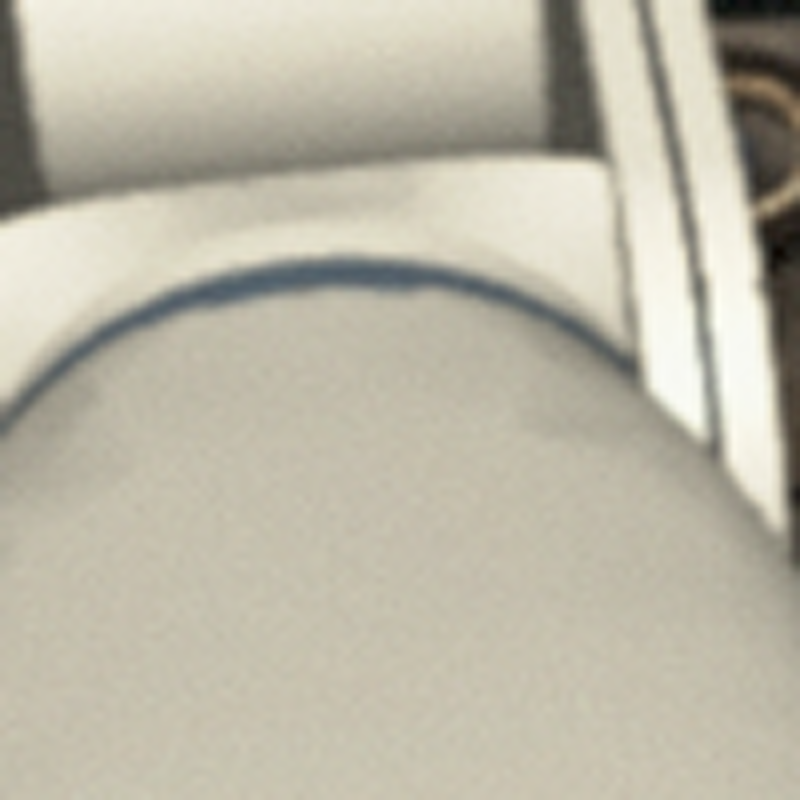

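```bash
python3 - <<'E'
from h import *
s=Cam("side","side8")
yaw=-0.184; c_,s_=np.cos(yaw),np.sin(yaw); Rz=np.array([[c_,-s_,0],[s_,c_,0],[0,0,1]])
st=np.array([553.9,62.1,0]); b=np.array([2.1,0.3])
for zf in(84,85.5,87):
  u=s.proj([st+Rz@[-15-1-2,-5.5,zf],st+Rz@[-15-1+5,-5.5,zf]])+b
  print(zf,((u-[290,180])*8).round(0).tolist())
u0=s.proj([st+Rz@[-16,-5.5,85]])
for d in np.eye(3): print("crop px per mm",((s.proj([st+Rz@([-16,-5.5,85]+d)])-u0)*8).round(2))
# keyway mouth outline
u=s.proj([st+Rz@p for p in([-20,-6.75,62],[-20,6.75,62],[-10.3,6.75,62],[-10.3,-6.75,62])])+b
print("mouth",((u-[290,180])*8).round(0).tolist())
# ring ellipse fit of boss top
im=cv2.resize(s.px[180:280,290:390],None,fx=8,fy=8,interpolation=cv2.INTER_CUBIC)
th=np.linspace(0,2*np.pi,80)
E1=s.proj([st+[31*np.cos(a),31*np.sin(a),62] for a in th])+b
e=((E1-[290,180])*8); cv2.polylines(im,[e.astype(int)],True,(0,255,0),1); cv2.polylines(im,[((u-[290,180])*8).astype(int)],True,(0,0,255),1)
cv2.imwrite("pics/side8c.png",im)
E
```

```text
84 [[375.0, 428.0], [404.0, 426.0]]
85.5 [[376.0, 422.0], [405.0, 420.0]]
87 [[376.0, 416.0], [405.0, 415.0]]
crop px per mm [[ 4.13 -0.24]]
crop px per mm [[-0.74 -1.91]]
crop px per mm [[ 0.11 -3.73]]
mouth [[366.0, 512.0], [356.0, 485.0], [395.0, 483.0], [405.0, 509.0]]
```

View pics/side8c.png

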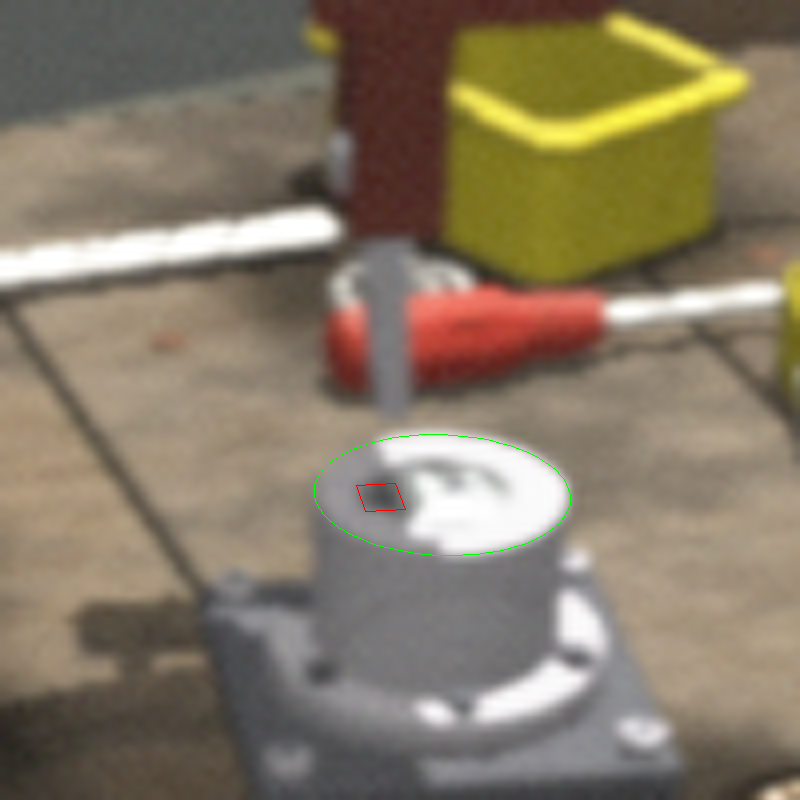

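```bash
python3 -m creep '[{"tx":0,"ty":0,"tz":-19,"rx":0,"ry":0,"rz":0,"fingers":255},{"tx":0,"ty":0,"tz":-19,"rx":0,"ry":0,"rz":0,"fingers":255},{"tx":0,"ty":0,"tz":-19,"rx":0,"ry":0,"rz":0,"fingers":255}]'; python3 - <<'E'
from h import *
for i in range(3):
  o=ctrl.get_obs();print(o["t"],np.round(o["ee_pos"],2),np.round(o["ft_force"],2),np.round(o["moment"],2),o["width"]); s=Cam("side","side9")
yaw=-0.184; c_,s_=np.cos(yaw),np.sin(yaw); Rz=np.array([[c_,-s_,0],[s_,c_,0],[0,0,1]])
st=np.array([553.9,62.1,0]); b=np.array([2.1,0.3])
im=cv2.resize(s.px[200:270,300:380],None,fx=10,fy=10,interpolation=cv2.INTER_CUBIC)
f=lambda P:((s.proj(P)+b-[300,200])*10+4.5).astype(int)
for y in(-5.5,):
  cv2.polylines(im,[f([st+Rz@[-18,y,66],st+Rz@[-11,y,66]])],False,(0,255,0),1)
cv2.polylines(im,[f([st+Rz@p for p in([-20,-6.75,62],[-20,6.75,62],[-10.3,6.75,62],[-10.3,-6.75,62])])],True,(0,0,255),1)
cv2.imwrite("pics/side9c.png",im)
E
```

```text
t: 5.6
ee_pos: [538.5, 64.7, 126.0]
orientation: [-0.197, -2.125, 2.125]
ft_force: [-0.0, -0.5, -0.8]
width: 10.8
5.6 [538.51  64.67 126.03] [-0.04 -0.52 -0.85] [-0.01  0.03 -0.01] 10.786631210368984
5.65 [538.72  64.75 126.24] [-0.19 -0.25  0.02] [0.04 0.03 0.04] 10.82310325485904
5.7 [538.77  64.84 126.28] [ 0.13  0.62 -0.68] [ 0.01 -0.01  0.02] 10.840158056112106
```

View pics/side9c.png

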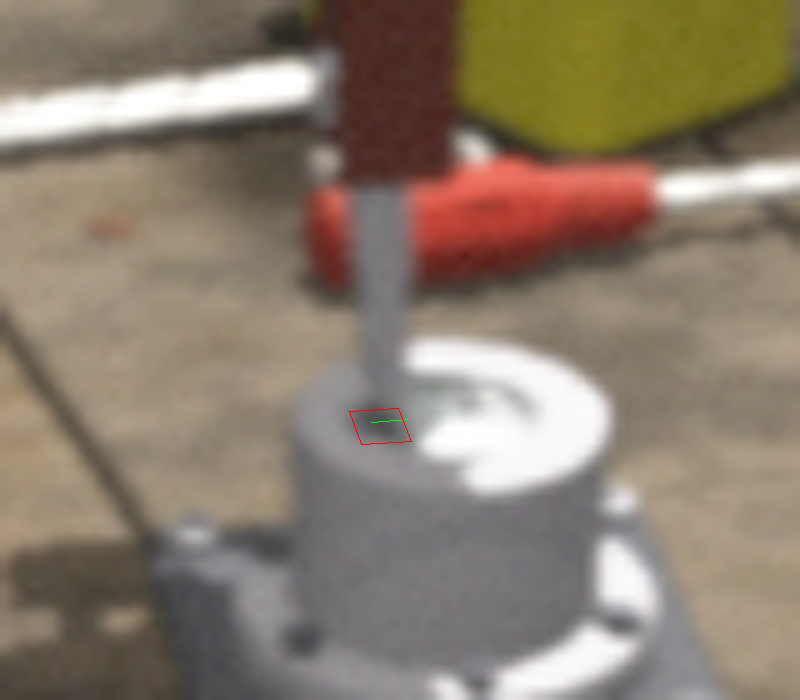

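```bash
python3 - <<'E'
from h import *
import numpy as np
px=cv2.imread("pics/side9.png")
g=px[225:250,325:350].astype(int)
print("gray rows 228..248, cols 333..343")
G=cv2.cvtColor(px,cv2.COLOR_BGR2GRAY)
for r in range(228,250): print(r,G[r,332:348])
im=cv2.resize(px[225:255,325:365],None,fx=20,fy=20,interpolation=cv2.INTER_CUBIC).astype(float)
im=np.clip((im-50)*2.2,0,255).astype(np.uint8); cv2.imwrite("pics/side9e.png",im)
E
```

```text
gray rows 228..248, cols 333..343
228 [ 62  63  66  85 106 120 123 118 103  81  65  60  61  61  64  64]
229 [ 77  70  74  89 105 118 123 118 102  86  77  79  79  80  77  82]
230 [103  94  97  97 110 117 120 120 111 103 108 118 114 109 109 112]
231 [136 136 133 124 117 122 120 123 124 131 136 137 131 134 133 131]
232 [148 150 144 135 125 124 121 123 130 136 143 144 144 143 144 147]
233 [151 149 147 133 122 123 121 124 133 154 168 170 169 170 165 162]
234 [150 148 144 131 123 118 123 127 157 196 223 227 226 224 219 209]
235 [144 142 141 133 122 117 122 131 173 225 243 245 245 244 243 243]
236 [149 146 146 136 121 117 118 131 169 220 238 242 242 241 242 244]
237 [151 151 147 144 127 115 121 125 138 163 176 181 185 193 204 222]
238 [151 149 149 142 133 119 120 125 134 135 139 142 150 158 165 186]
239 [147 148 146 139 127 117 117 126 135 145 154 155 169 173 175 188]
240 [150 144 136 124 109  96 108 120 139 154 163 176 189 191 177 187]
241 [151 143 132 109  91  83  91 108 134 156 166 180 206 218 212 220]
242 [149 149 132 111  94  83  81  98 126 152 171 204 239 250 251 252]
243 [150 149 145 126 113 104  93 101 121 151 198 239 251 253 254 254]
244 [144 150 149 145 138 138 128 122 127 158 220 246 251 252 253 252]
245 [135 145 148 147 147 147 144 141 140 153 182 213 225 227 229 234]
246 [120 129 140 143 148 148 148 145 142 149 153 158 165 174 198 229]
247 [109 117 125 129 137 142 145 146 145 146 147 146 150 162 206 238]
248 [107 113 115 119 121 126 132 134 140 142 144 143 144 155 178 219]
249 [109 112 115 116 119 116 121 124 125 126 129 131 128 132 138 156]
```

View pics/side9e.png

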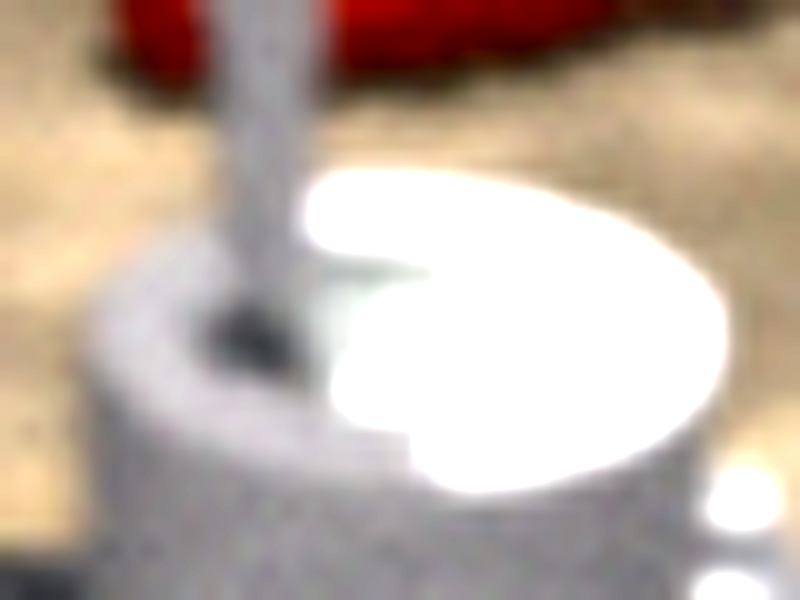

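```bash
python3 -m creep '[{"tx":0,"ty":0,"tz":-2,"rx":0,"ry":0,"rz":0,"fingers":255},{"tx":0,"ty":0,"tz":-4,"rx":0,"ry":0,"rz":0,"fingers":255},{"tx":0,"ty":0,"tz":-4,"rx":0,"ry":0,"rz":0,"fingers":255}]'; python3 -m creep '[{"tx":0,"ty":0,"tz":-1,"rx":0,"ry":0,"rz":0,"fingers":255},{"tx":0,"ty":0,"tz":-1,"rx":0,"ry":0,"rz":0,"fingers":255}]';python3 -m creep '[{"tx":0,"ty":0,"tz":-1,"rx":0,"ry":0,"rz":0,"fingers":255},{"tx":0,"ty":0,"tz":-1,"rx":0,"ry":0,"rz":0,"fingers":255}]'
```

```text
t: 6.12
ee_pos: [538.2, 65.0, 121.5]
orientation: [-0.196, -2.125, 2.125]
ft_force: [0.4, -0.8, -0.3]
width: 10.7
t: 6.38
ee_pos: [538.3, 65.0, 120.6]
orientation: [-0.196, -2.125, 2.125]
ft_force: [-0.4, -0.3, -0.8]
width: 10.7
t: 6.62
ee_pos: [538.3, 64.9, 119.6]
orientation: [-0.196, -2.125, 2.125]
ft_force: [0.3, -0.1, -0.5]
width: 10.7
```

Foot at about z=61 and no contact yet, so I'll keep going down in 1 mm steps.

```bash
python3 -m creep '[{"tx":0,"ty":0,"tz":-1,"rx":0,"ry":0,"rz":0,"fingers":255},{"tx":0,"ty":0,"tz":-1,"rx":0,"ry":0,"rz":0,"fingers":255}]'; python3 -m creep '[{"tx":0,"ty":0,"tz":-1,"rx":0,"ry":0,"rz":0,"fingers":255},{"tx":0,"ty":0,"tz":-1,"rx":0,"ry":0,"rz":0,"fingers":255}]' | grep -E "ee|ft"
python3 - <<'E'
from h import *
s=Cam("side","side10"); im=cv2.resize(s.px[225:255,325:365],None,fx=20,fy=20,interpolation=cv2.INTER_CUBIC).astype(float)
im=np.clip((im-50)*2.2,0,255).astype(np.uint8); cv2.imwrite("pics/side10e.png",im)
E
```

```text
t: 6.88
ee_pos: [538.3, 64.9, 118.6]
orientation: [-0.196, -2.125, 2.125]
ft_force: [-0.0, 0.2, -0.8]
width: 10.7
ee_pos: [538.3, 64.9, 117.6]
ft_force: [0.9, -0.5, -0.1]
```

View pics/side10e.png

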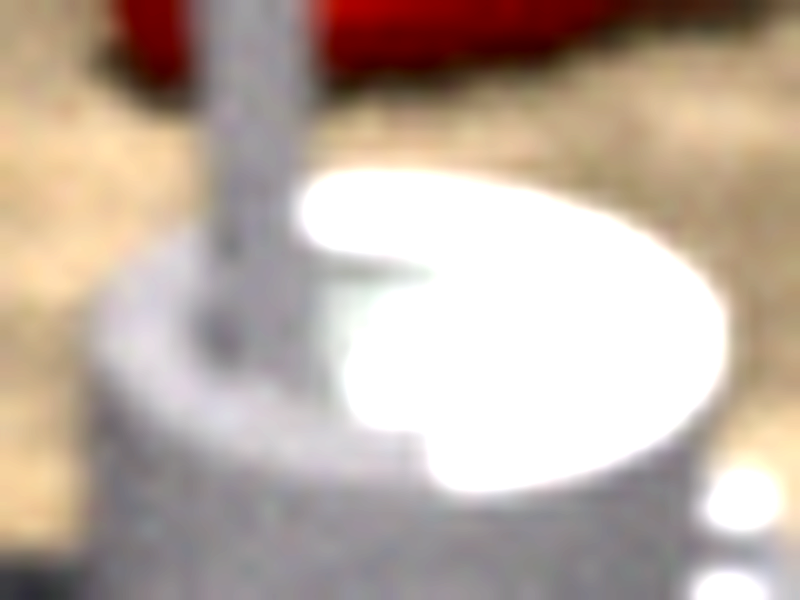

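```bash
for i in 1; do python3 -m creep '[{"tx":0,"ty":0,"tz":-1,"rx":0,"ry":0,"rz":0,"fingers":255},{"tx":0,"ty":0,"tz":-1,"rx":0,"ry":0,"rz":0,"fingers":255}]' | grep -E "ee|ft"; done;  python3 -m creep '[{"tx":0,"ty":0,"tz":-1,"rx":0,"ry":0,"rz":0,"fingers":255},{"tx":0,"ty":0,"tz":-1,"rx":0,"ry":0,"rz":0,"fingers":255}]' | grep -E "ee|ft|wid"
```

```text
ee_pos: [538.4, 65.0, 116.7]
ft_force: [0.1, 0.8, -0.3]
ee_pos: [538.5, 65.1, 115.7]
ft_force: [0.7, 1.9, 0.4]
width: 10.8
```

```bash
python3 -m creep '[{"tx":0,"ty":0,"tz":-1,"rx":0,"ry":0,"rz":0,"fingers":255},{"tx":0,"ty":0,"tz":-1,"rx":0,"ry":0,"rz":0,"fingers":255}]' | grep -E "ee|ft|wid"
```

```text
ee_pos: [538.5, 65.1, 114.7]
ft_force: [0.0, 2.7, -0.7]
width: 10.7
```

```bash
python3 -m creep '[{"tx":0,"ty":0.3,"tz":-1,"rx":0,"ry":0,"rz":0,"fingers":255},{"tx":0,"ty":0.3,"tz":-1,"rx":0,"ry":0,"rz":0,"fingers":255}]' | grep -E "ee|ft|wid"
```

```text
ee_pos: [538.4, 65.3, 113.6]
ft_force: [0.6, 2.2, 0.0]
width: 10.6
```

```bash
python3 -m creep '[{"tx":0,"ty":0.2,"tz":-1,"rx":0,"ry":0,"rz":0,"fingers":255},{"tx":0,"ty":0.2,"tz":-1,"rx":0,"ry":0,"rz":0,"fingers":255}]' | grep -E "ee|ft|wid"
```

```text
ee_pos: [538.4, 65.4, 112.6]
ft_force: [1.1, 2.2, -0.9]
width: 10.8
```

```bash
python3 -m creep '[{"tx":0,"ty":0,"tz":-1,"rx":0,"ry":0,"rz":0,"fingers":255},{"tx":0,"ty":0,"tz":-1,"rx":0,"ry":0,"rz":0,"fingers":255}]' | grep -E "ee|ft|wid"
```

```text
ee_pos: [538.3, 65.4, 111.6]
ft_force: [1.9, 2.0, -0.6]
width: 10.8
```

```bash
python3 -m creep '[{"tx":0.4,"ty":0.3,"tz":-1,"rx":0,"ry":0,"rz":0,"fingers":255},{"tx":0.4,"ty":0.3,"tz":-1,"rx":0,"ry":0,"rz":0,"fingers":255}]' | grep -E "ee|ft|wid"
```

```text
ee_pos: [538.6, 65.6, 110.5]
ft_force: [1.0, 0.8, -0.7]
width: 10.8
```

```bash
python3 -m creep '[{"tx":0.2,"ty":0.2,"tz":-1,"rx":0,"ry":0,"rz":0,"fingers":255},{"tx":0.2,"ty":0.2,"tz":-1,"rx":0,"ry":0,"rz":0,"fingers":255}]' | grep -E "ee|ft|wid"
```

```text
ee_pos: [538.8, 65.8, 109.5]
ft_force: [0.5, 0.8, 0.0]
width: 10.8
```

```bash
python3 -m creep '[{"tx":0,"ty":0.2,"tz":-1,"rx":0,"ry":0,"rz":0,"fingers":255},{"tx":0,"ty":0.2,"tz":-1,"rx":0,"ry":0,"rz":0,"fingers":255}]' | grep -E "ee|ft|wid"
```

```text
ee_pos: [538.8, 66.0, 108.5]
ft_force: [0.3, 0.4, -0.5]
width: 11.0
```

```bash
python3 - <<'E'
from h import *
s=Cam("side","side11"); im=cv2.resize(s.px[205:255,320:370],None,fx=14,fy=14,interpolation=cv2.INTER_CUBIC).astype(float)
im=np.clip((im-30)*1.6,0,255).astype(np.uint8); cv2.imwrite("pics/side11e.png",im)
o=ctrl.get_obs(); T=np.array(o["ee_pos"]);R=cv2.Rodrigues(np.array(o["orientation"]))[0]
print(T,o["ft_force"], s.proj([T+R@[a,8,w] for a in(-10,10) for w in(5.5,19)]).round(1).tolist())
E
```

```text
[538.808034    66.00543032 108.54468912] [ 0.09830196  0.2280172  -0.07052723] [[341.4, 224.8], [342.8, 227.9], [331.0, 225.3], [332.3, 228.5]]
```

View pics/side11e.png

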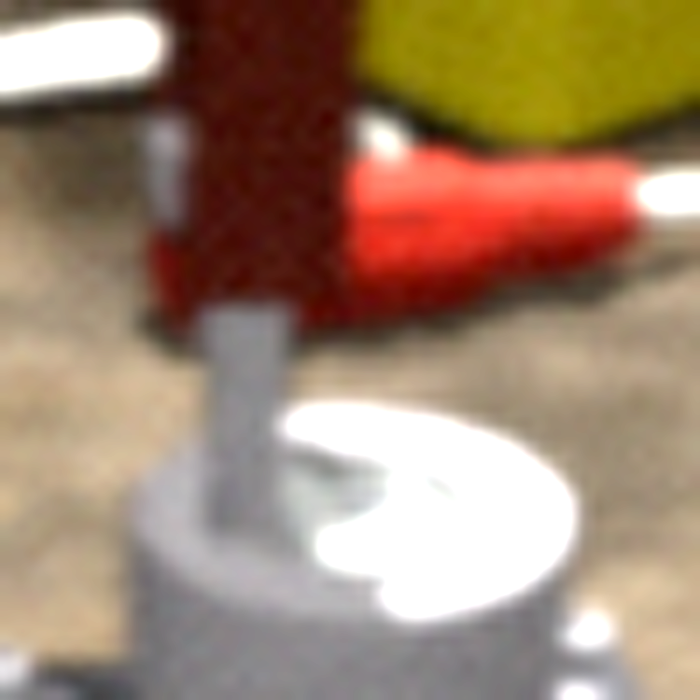

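```bash
python3 -m creep '[{"tx":0,"ty":0,"tz":-1,"rx":0,"ry":0,"rz":0,"fingers":255},{"tx":0,"ty":0,"tz":-1,"rx":0,"ry":0,"rz":0,"fingers":255}]' | grep -E "t:|ee|ft|wid"
```

```text
t: 9.72
ee_pos: [538.8, 66.0, 107.6]
ft_force: [-0.9, 0.1, 0.3]
width: 10.5
```

```bash
python3 -m creep '[{"tx":0,"ty":0,"tz":-1,"rx":0,"ry":0,"rz":0,"fingers":255},{"tx":0,"ty":0,"tz":-1,"rx":0,"ry":0,"rz":0,"fingers":255}]' | grep -E "ee|ft|wid"
```

```text
ee_pos: [538.8, 66.1, 106.6]
ft_force: [0.2, -0.6, -0.3]
width: 10.7
```

```bash
python3 -m creep '[{"tx":0,"ty":0,"tz":-1,"rx":0,"ry":0,"rz":0,"fingers":255},{"tx":0,"ty":0,"tz":-1,"rx":0,"ry":0,"rz":0,"fingers":255}]' | grep -E "ee|ft|wid"
```

```text
ee_pos: [538.9, 66.1, 105.6]
ft_force: [0.7, -0.7, -0.8]
width: 11.0
```

```bash
python3 -m creep '[{"tx":0,"ty":0,"tz":-1,"rx":0,"ry":0,"rz":0,"fingers":255},{"tx":0,"ty":0,"tz":-1,"rx":0,"ry":0,"rz":0,"fingers":255}]' | grep -E "ee|ft|wid"
```

```text
ee_pos: [538.9, 66.1, 104.6]
ft_force: [-0.3, -0.6, -0.6]
width: 10.8
```

```bash
python3 -m creep '[{"tx":0,"ty":0,"tz":-1,"rx":0,"ry":0,"rz":0,"fingers":255},{"tx":0,"ty":0,"tz":-1,"rx":0,"ry":0,"rz":0,"fingers":255}]' | grep -E "t:|ee|ft|wid"
```

```text
t: 10.72
ee_pos: [538.9, 66.1, 103.6]
ft_force: [0.4, -1.2, 0.3]
width: 10.9
```

```bash
python3 -m creep '[{"tx":0,"ty":0,"tz":-1,"rx":0,"ry":0,"rz":0,"fingers":255},{"tx":0,"ty":0,"tz":-1,"rx":0,"ry":0,"rz":0,"fingers":255}]' | grep -E "ee|ft|wid"
```

```text
ee_pos: [538.9, 66.1, 102.6]
ft_force: [-0.4, -1.3, 0.6]
width: 10.5
```

```bash
python3 -m creep '[{"tx":0,"ty":0,"tz":-1,"rx":0,"ry":0,"rz":0,"fingers":255},{"tx":0,"ty":0,"tz":-1,"rx":0,"ry":0,"rz":0,"fingers":255}]' | grep -E "ee|ft|wid"
```

```text
ee_pos: [538.9, 66.2, 101.6]
ft_force: [-0.8, -0.7, -0.3]
width: 10.6
```

```bash
python3 - <<'E'
from h import *
s=Cam("side","side12"); im=cv2.resize(s.px[205:255,320:370],None,fx=14,fy=14,interpolation=cv2.INTER_CUBIC).astype(float)
im=np.clip((im-30)*1.6,0,255).astype(np.uint8); cv2.imwrite("pics/side12e.png",im)
E
```

```text
(no output)
```

View pics/side12e.png

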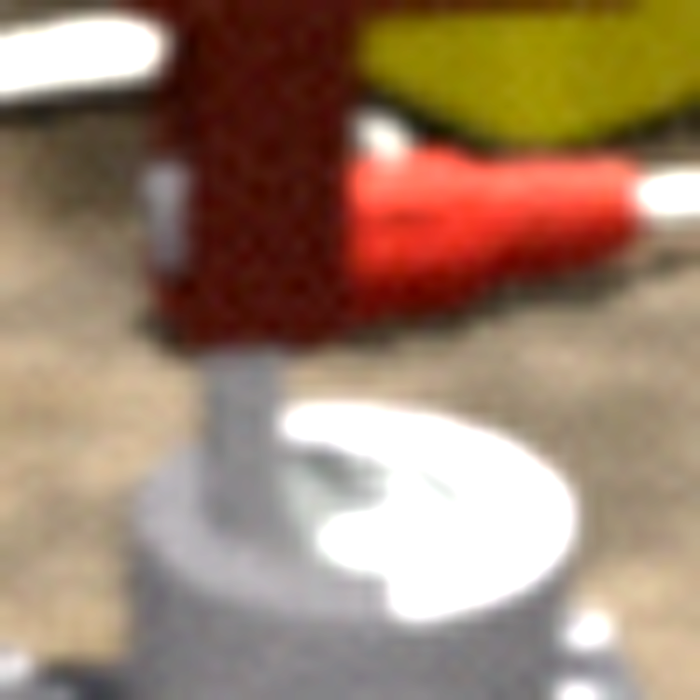

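```bash
python3 -m creep '[{"tx":0,"ty":0,"tz":-1,"rx":0,"ry":0,"rz":0,"fingers":255},{"tx":0,"ty":0,"tz":-1,"rx":0,"ry":0,"rz":0,"fingers":255}]' | grep -E "t:|ee|ft|wid"
```

```text
t: 11.52
ee_pos: [538.9, 66.1, 100.6]
ft_force: [-1.2, -1.4, 0.1]
width: 10.7
```

```bash
python3 -m creep '[{"tx":0,"ty":0,"tz":-1,"rx":0,"ry":0,"rz":0,"fingers":255},{"tx":0,"ty":0,"tz":-1,"rx":0,"ry":0,"rz":0,"fingers":255}]' | grep -E "ee|ft|wid"
```

```text
ee_pos: [538.9, 66.1, 99.6]
ft_force: [-0.8, -0.9, -0.2]
width: 10.7
```

```bash
python3 -m creep '[{"tx":0,"ty":0,"tz":-1,"rx":0,"ry":0,"rz":0,"fingers":255},{"tx":0,"ty":0,"tz":-1,"rx":0,"ry":0,"rz":0,"fingers":255}]' | grep -E "ee|ft|wid"
```

```text
ee_pos: [538.9, 66.1, 98.6]
ft_force: [-0.7, -0.8, -0.3]
width: 10.9
```

```bash
python3 -m creep '[{"tx":0,"ty":0,"tz":-1,"rx":0,"ry":0,"rz":0,"fingers":255},{"tx":0,"ty":0,"tz":-1,"rx":0,"ry":0,"rz":0,"fingers":255}]' | grep -E "ee|ft|wid"
```

```text
ee_pos: [538.9, 66.1, 97.6]
ft_force: [-1.1, -0.2, 0.1]
width: 10.8
```

```bash
python3 -m creep '[{"tx":-0.2,"ty":-0.1,"tz":-1,"rx":0,"ry":0,"rz":0,"fingers":255},{"tx":-0.2,"ty":-0.1,"tz":-1,"rx":0,"ry":0,"rz":0,"fingers":255}]' | grep -E "t:|ee|ft|wid"
```

```text
t: 12.52
ee_pos: [538.9, 66.1, 96.6]
ft_force: [-0.4, 0.3, -0.1]
width: 11.0
```

```bash
python3 -m creep '[{"tx":0,"ty":0,"tz":-1,"rx":0,"ry":0,"rz":0,"fingers":255},{"tx":0,"ty":0,"tz":-1,"rx":0,"ry":0,"rz":0,"fingers":255}]' | grep -E "ee|ft|wid"
```

```text
ee_pos: [538.8, 66.1, 95.6]
ft_force: [-0.5, -0.6, 0.2]
width: 10.7
```

```bash
python3 -m creep '[{"tx":0,"ty":0,"tz":-1,"rx":0,"ry":0,"rz":0,"fingers":255},{"tx":0,"ty":0,"tz":-1,"rx":0,"ry":0,"rz":0,"fingers":255}]' | grep -E "ee|ft|wid"
```

```text
ee_pos: [538.8, 66.0, 94.6]
ft_force: [-0.5, -0.1, -0.8]
width: 10.5
```

```bash
python3 -m creep '[{"tx":0,"ty":0,"tz":-1,"rx":0,"ry":0,"rz":0,"fingers":255},{"tx":0,"ty":0,"tz":-1,"rx":0,"ry":0,"rz":0,"fingers":255}]' | grep -E "ee|ft|wid"
```

```text
ee_pos: [538.8, 66.0, 93.6]
ft_force: [-0.1, 0.6, -1.7]
width: 11.1
```

```bash
python3 -m creep '[{"tx":0,"ty":0,"tz":-1,"rx":0,"ry":0,"rz":0,"fingers":255},{"tx":0,"ty":0,"tz":-1,"rx":0,"ry":0,"rz":0,"fingers":255}]' | grep -E "t:|ee|ft|wid"
```

```text
t: 13.52
ee_pos: [538.8, 66.1, 92.6]
ft_force: [0.4, 0.2, -0.5]
width: 10.8
```

```bash
python3 -m creep '[{"tx":0,"ty":0,"tz":-1,"rx":0,"ry":0,"rz":0,"fingers":255},{"tx":0,"ty":0,"tz":-1,"rx":0,"ry":0,"rz":0,"fingers":255}]' | grep -E "ee|ft|wid"
```

```text
ee_pos: [538.8, 66.0, 91.6]
ft_force: [-0.2, -0.5, -1.2]
width: 10.6
```

```bash
python3 -m creep '[{"tx":0,"ty":0,"tz":-1,"rx":0,"ry":0,"rz":0,"fingers":255},{"tx":0,"ty":0,"tz":-1,"rx":0,"ry":0,"rz":0,"fingers":255}]' | grep -E "ee|ft|wid"
```

```text
ee_pos: [538.9, 66.0, 90.7]
ft_force: [0.5, -0.2, 0.1]
width: 10.6
```

```bash
python3 - <<'E'
from h import *
s=Cam("side","side13"); im=cv2.resize(s.px[205:255,320:370],None,fx=14,fy=14,interpolation=cv2.INTER_CUBIC).astype(float)
im=np.clip((im-30)*1.6,0,255).astype(np.uint8); cv2.imwrite("pics/side13e.png",im)
E
```

```text
(no output)
```

View pics/side13e.png

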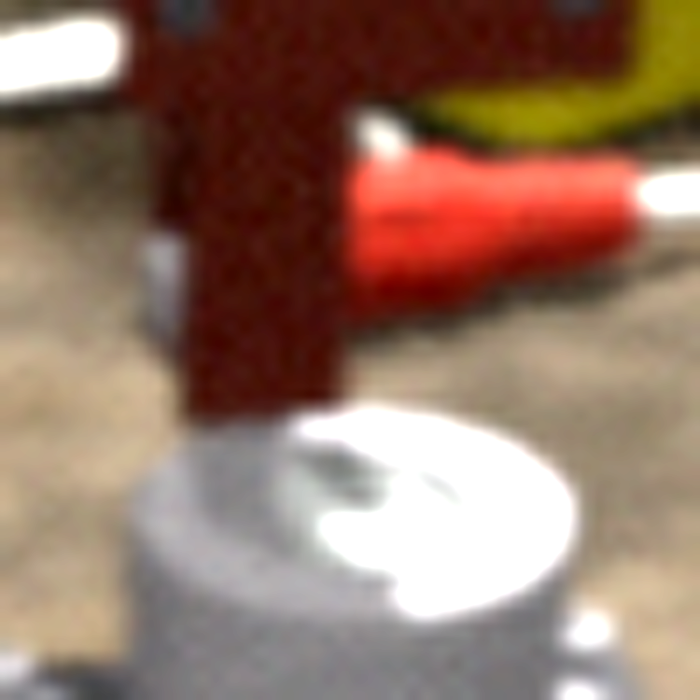

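```bash
python3 -m creep '[{"tx":0,"ty":0,"tz":-1,"rx":0,"ry":0,"rz":0,"fingers":255},{"tx":0,"ty":0,"tz":-1,"rx":0,"ry":0,"rz":0,"fingers":255}]' | grep -E "t:|ee|ft|wid"
```

```text
t: 14.32
ee_pos: [539.0, 66.0, 89.8]
ft_force: [-0.1, 0.1, 2.2]
width: 10.6
```

```bash
python3 -m creep '[{"tx":0,"ty":0,"tz":-1,"rx":0,"ry":0,"rz":0,"fingers":255},{"tx":0,"ty":0,"tz":-1,"rx":0,"ry":0,"rz":0,"fingers":255}]' | grep -E "ee|ft|wid"
```

```text
ee_pos: [539.1, 66.1, 88.9]
ft_force: [-0.2, 0.1, 4.7]
width: 10.8
```

```bash
python3 -m creep '[{"tx":0,"ty":0,"tz":-1,"rx":0,"ry":0,"rz":0,"fingers":255},{"tx":0,"ty":0,"tz":-1,"rx":0,"ry":0,"rz":0,"fingers":255}]' | grep -E "ee|ft|wid"
```

```text
ee_pos: [539.2, 66.1, 88.1]
ft_force: [-0.4, 0.1, 6.5]
width: 11.0
```

```bash
python3 -m creep '[{"tx":0,"ty":0,"tz":-1,"rx":0,"ry":0,"rz":0,"fingers":255},{"tx":0,"ty":0,"tz":-1,"rx":0,"ry":0,"rz":0,"fingers":255}]' | grep -E "ee|ft|wid"
```

```text
ee_pos: [539.4, 66.1, 87.3]
ft_force: [0.6, -0.2, 7.6]
width: 10.7
```

```bash
python3 -m creep '[{"tx":0,"ty":0,"tz":0,"rx":0,"ry":0,"rz":0,"fingers":150},{"tx":0,"ty":0,"tz":0,"rx":0,"ry":0,"rz":0,"fingers":150},{"tx":0,"ty":0,"tz":0,"rx":0,"ry":0,"rz":0,"fingers":150}]' | grep -E "t:|ee|ft|wid"
python3 - <<'E'
from h import *
s=Cam("side","side14"); crop(s.px,310,185,390,255,10,"side14c")
E
```

```text
t: 15.45
ee_pos: [538.4, 66.0, 86.3]
ft_force: [-0.8, -0.7, -0.0]
width: 35.1
```

View pics/side14c.png

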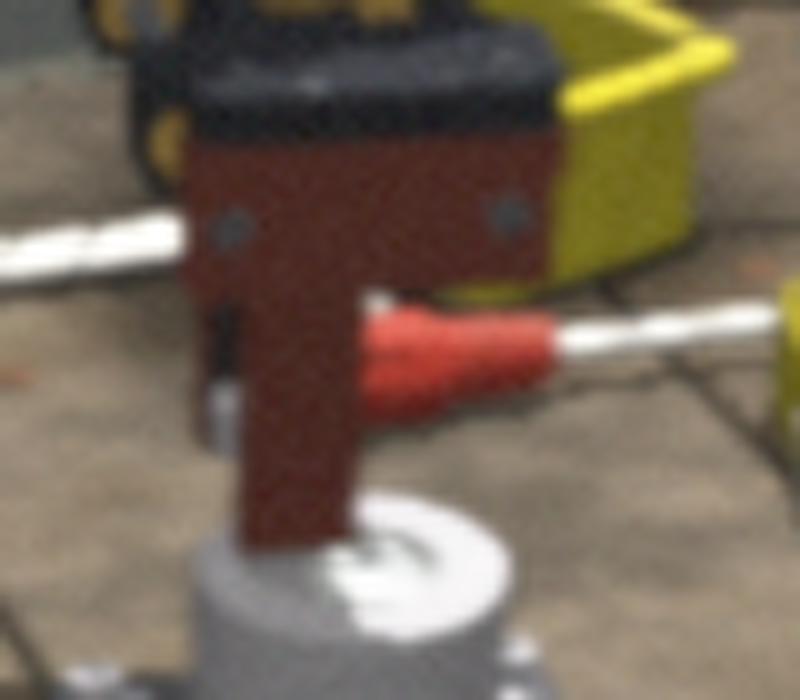

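```bash
python3 -m creep '[{"tx":0,"ty":0,"tz":20,"rx":0,"ry":0,"rz":0,"fingers":150},{"tx":0,"ty":0,"tz":40,"rx":0,"ry":0,"rz":0,"fingers":150},{"tx":0,"ty":0,"tz":40,"rx":0,"ry":0,"rz":0,"fingers":255},{"tx":0,"ty":0,"tz":40,"rx":0,"ry":0,"rz":0,"fingers":255},{"tx":0,"ty":0,"tz":40,"rx":0,"ry":0,"rz":0,"fingers":255},{"tx":0,"ty":0,"tz":40,"rx":0,"ry":0,"rz":0,"fingers":255}]' | grep -E "t:|ee|ft|wid"
python3 - <<'E'
from h import *
s=Cam("side","side15"); crop(s.px,310,185,390,255,10,"side15c")
E
```

```text
t: 16.25
ee_pos: [538.4, 66.0, 126.0]
ft_force: [0.3, -0.4, 0.8]
width: 1.5
```

View pics/side15c.png

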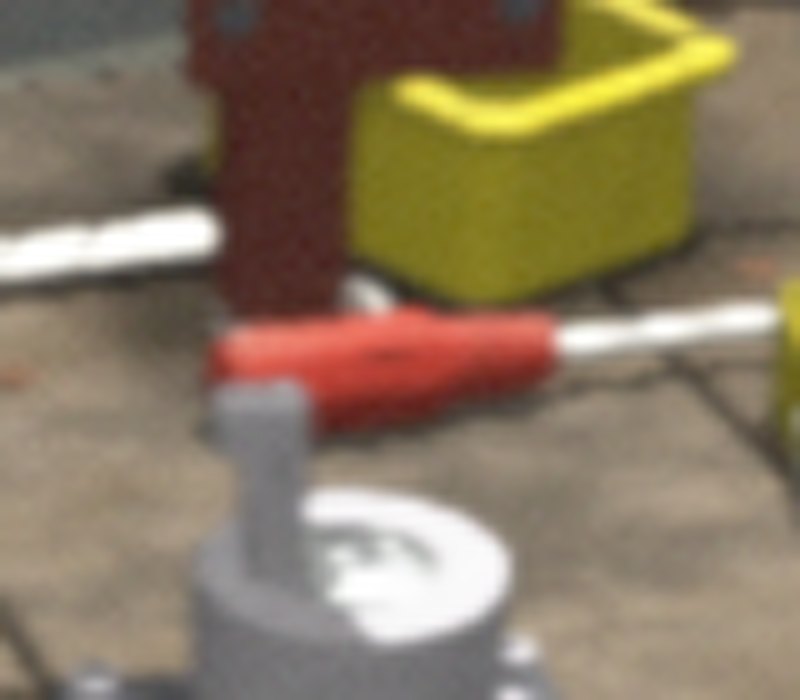

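```bash
python3 -m creep '[{"tx":-1,"ty":0,"tz":-15,"rx":0,"ry":0,"rz":0,"fingers":255},{"tx":-1,"ty":0,"tz":-15,"rx":0,"ry":0,"rz":0,"fingers":255}]' | grep -E "t:|ee|ft|wid"
```

```text
t: 16.55
ee_pos: [536.5, 65.9, 110.1]
ft_force: [0.0, 1.1, -1.1]
width: 0.4
```

```bash
python3 -m creep '[{"tx":0,"ty":0,"tz":-1,"rx":0,"ry":0,"rz":0,"fingers":255},{"tx":0,"ty":0,"tz":-1,"rx":0,"ry":0,"rz":0,"fingers":255}]' | grep -E "t:|ee|ft|wid"
```

```text
t: 16.8
ee_pos: [537.8, 66.0, 110.7]
ft_force: [0.8, 0.5, -0.1]
width: 0.3
```

```bash
python3 -m creep '[{"tx":0,"ty":0,"tz":-1,"rx":0,"ry":0,"rz":0,"fingers":255},{"tx":0,"ty":0,"tz":-1,"rx":0,"ry":0,"rz":0,"fingers":255}]' | grep -E "t:|ee|ft|wid"
```

```text
t: 17.05
ee_pos: [537.8, 66.1, 109.7]
ft_force: [-0.6, -0.3, 0.0]
width: 0.6
```

```bash
python3 -m creep '[{"tx":0,"ty":0,"tz":-1,"rx":0,"ry":0,"rz":0,"fingers":255},{"tx":0,"ty":0,"tz":-1,"rx":0,"ry":0,"rz":0,"fingers":255}]' | grep -E "t:|ee|ft|wid"
```

```text
t: 17.3
ee_pos: [537.7, 66.0, 108.6]
ft_force: [-0.2, 0.1, -0.3]
width: 0.4
```

```bash
python3 -m creep '[{"tx":0,"ty":0,"tz":-0.6,"rx":0,"ry":0,"rz":0,"fingers":255},{"tx":0,"ty":0,"tz":-0.6,"rx":0,"ry":0,"rz":0,"fingers":255}]' | grep -E "t:|ee|ft|wid"
```

```text
t: 17.55
ee_pos: [537.7, 66.0, 108.1]
ft_force: [-0.5, 0.9, -0.7]
width: 0.4
```

```bash
python3 -m creep '[{"tx":0,"ty":0,"tz":-0.6,"rx":0,"ry":0,"rz":0,"fingers":255},{"tx":0,"ty":0,"tz":-0.6,"rx":0,"ry":0,"rz":0,"fingers":255}]' | grep -E "t:|ee|ft|wid"
```

```text
t: 17.8
ee_pos: [537.8, 66.0, 107.5]
ft_force: [1.1, -0.4, 0.4]
width: 0.6
```

```bash
python3 -m creep '[{"tx":0,"ty":0,"tz":-0.6,"rx":0,"ry":0,"rz":0,"fingers":255},{"tx":0,"ty":0,"tz":-0.6,"rx":0,"ry":0,"rz":0,"fingers":255}]' | grep -E "t:|ee|ft|wid"
```

```text
t: 18.05
ee_pos: [537.8, 66.0, 106.8]
ft_force: [1.4, -0.4, -0.5]
width: 0.2
```

```bash
python3 -m creep '[{"tx":0,"ty":0,"tz":-0.6,"rx":0,"ry":0,"rz":0,"fingers":255},{"tx":0,"ty":0,"tz":-0.6,"rx":0,"ry":0,"rz":0,"fingers":255}]' | grep -E "t:|ee|ft|wid"
```

```text
t: 18.3
ee_pos: [537.9, 66.1, 106.3]
ft_force: [0.1, -0.7, 1.8]
width: 0.7
```

```bash
python3 -m creep '[{"tx":0,"ty":0,"tz":-0.6,"rx":0,"ry":0,"rz":0,"fingers":255},{"tx":0,"ty":0,"tz":-0.6,"rx":0,"ry":0,"rz":0,"fingers":255}]' | grep -E "t:|ee|ft|wid"
```

```text
t: 18.55
ee_pos: [537.9, 66.1, 105.9]
ft_force: [-0.2, 0.5, 4.2]
width: 0.4
```

```bash
python3 - <<'E'
from h import *
s=Cam("side","side16"); crop(s.px,310,185,390,255,10,"side16c")
E
```

```text
(no output)
```

View pics/side16c.png

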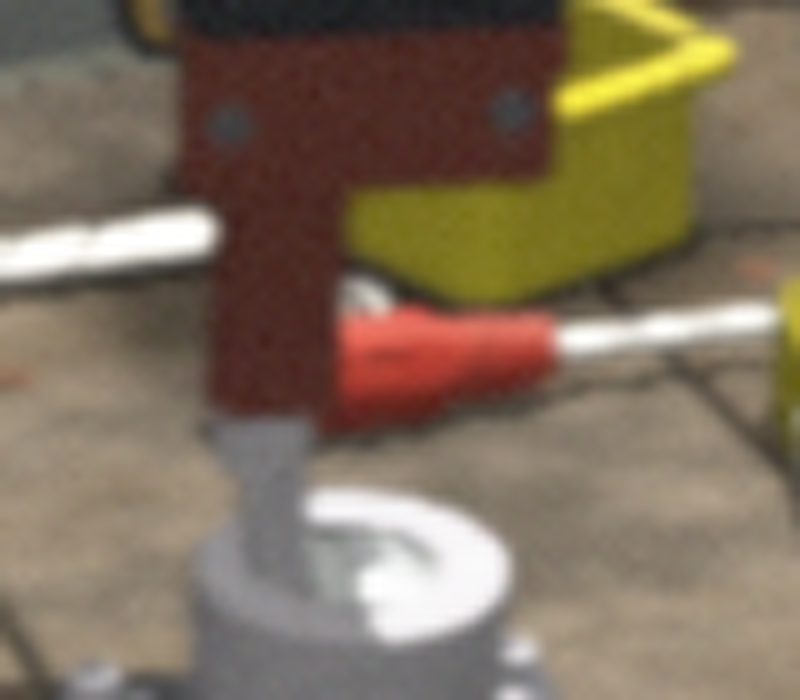

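```bash
python3 -m creep '[{"tx":0,"ty":0,"tz":-0.5,"rx":0,"ry":0,"rz":0,"fingers":255},{"tx":0,"ty":0,"tz":-1,"rx":0,"ry":0,"rz":0,"fingers":255},{"tx":0,"ty":0,"tz":-1,"rx":0,"ry":0,"rz":0,"fingers":255}]' | grep -E "t:|ee|ft"
```

```text
t: 18.98
ee_pos: [538.0, 66.1, 105.0]
ft_force: [-0.9, 0.9, 7.5]
```

```bash
python3 -m creep '[{"tx":0,"ty":0,"tz":-0.5,"rx":0,"ry":0,"rz":0,"fingers":255},{"tx":0,"ty":0,"tz":-0.5,"rx":0,"ry":0,"rz":0,"fingers":255}]' | grep -E "t:|ee|ft"
```

```text
t: 19.23
ee_pos: [538.1, 66.1, 104.7]
ft_force: [-1.2, 0.1, 7.9]
```

```bash
python3 -m creep '[{"tx":0,"ty":0,"tz":-0.5,"rx":0,"ry":0,"rz":0,"fingers":255},{"tx":0,"ty":0,"tz":-0.5,"rx":0,"ry":0,"rz":0,"fingers":255}]' | grep -E "t:|ee|ft"
```

```text
t: 19.48
ee_pos: [538.1, 66.2, 104.3]
ft_force: [-0.7, 0.4, 10.4]
```

```bash
python3 -m creep '[{"tx":0,"ty":0,"tz":-0.5,"rx":0,"ry":0,"rz":0,"fingers":255},{"tx":0,"ty":0,"tz":-0.5,"rx":0,"ry":0,"rz":0,"fingers":255}]' | grep -E "t:|ee|ft"
```

```text
t: 19.73
ee_pos: [538.2, 66.2, 104.0]
ft_force: [-0.5, 0.1, 10.5]
```

```bash
python3 -m creep '[{"tx":0,"ty":0,"tz":-0.5,"rx":0,"ry":0,"rz":0,"fingers":255},{"tx":0,"ty":0,"tz":-0.5,"rx":0,"ry":0,"rz":0,"fingers":255}]' | grep -E "t:|ee|ft"
```

```text
t: 19.98
ee_pos: [538.2, 66.2, 103.6]
ft_force: [-1.9, 1.0, 12.7]
```

```bash
python3 -m creep '[{"tx":0,"ty":0,"tz":-0.5,"rx":0,"ry":0,"rz":0,"fingers":255},{"tx":0,"ty":0,"tz":-0.5,"rx":0,"ry":0,"rz":0,"fingers":255}]' | grep -E "t:|ee|ft"
```

```text
t: 20.23
ee_pos: [538.3, 66.2, 103.2]
ft_force: [-3.3, 0.6, 14.1]
```

```bash
python3 -m creep '[{"tx":-0.2,"ty":0,"tz":-0.5,"rx":0,"ry":0,"rz":0,"fingers":255},{"tx":-0.2,"ty":0,"tz":-0.5,"rx":0,"ry":0,"rz":0,"fingers":255}]' | grep -E "t:|ee|ft"
```

```text
t: 20.48
ee_pos: [538.3, 66.2, 103.0]
ft_force: [-1.8, 0.4, 15.1]
```

```bash
python3 -m creep '[{"tx":0,"ty":0,"tz":-0.4,"rx":0,"ry":0,"rz":0,"fingers":255},{"tx":0,"ty":0,"tz":-0.4,"rx":0,"ry":0,"rz":0,"fingers":255}]' | grep -E "t:|ee|ft"
```

```text
t: 20.72
ee_pos: [538.4, 66.2, 102.7]
ft_force: [-2.5, 0.6, 16.0]
```

```bash
python3 -m creep '[{"tx":0,"ty":0,"tz":-0.3,"rx":0,"ry":0,"rz":0,"fingers":255},{"tx":0,"ty":0,"tz":-0.3,"rx":0,"ry":0,"rz":0,"fingers":255},{"tx":0,"ty":0,"tz":-0.3,"rx":0,"ry":0,"rz":0,"fingers":255},{"tx":0,"ty":0,"tz":-0.3,"rx":0,"ry":0,"rz":0,"fingers":255}]' | grep -E "t:|ee|ft"
```

```text
t: 21.22
ee_pos: [538.4, 66.3, 102.5]
ft_force: [-3.8, 0.4, 18.1]
```

```bash
python3 - <<'E'
from h import *
for i in range(4):
  o=ctrl.get_obs();print(round(o["t"],3),np.round(o["ee_pos"],2),np.round(o["ft_force"],2)); ctrl.get_image("side")
E
```

```text
21.225 [538.35  66.27 102.49] [-3.84  0.44 18.13]
21.275 [538.38  66.24 102.51] [-3.22  0.61 16.31]
21.325 [538.38  66.26 102.5 ] [-1.48 -0.08 17.43]
21.375 [538.35  66.24 102.5 ] [-3.5   0.57 16.75]
```

The push is a steady 17 N or so, which puts roughly 12–15 N on the hub. Next I'll lift straight off, slowly at first, and check.

```bash
python3 -m creep '[{"tx":0,"ty":0,"tz":3,"rx":0,"ry":0,"rz":0,"fingers":255},{"tx":0,"ty":0,"tz":6,"rx":0,"ry":0,"rz":0,"fingers":255},{"tx":0,"ty":0,"tz":26,"rx":0,"ry":0,"rz":0,"fingers":255},{"tx":0,"ty":0,"tz":66,"rx":0,"ry":0,"rz":0,"fingers":255},{"tx":0,"ty":-100,"tz":86,"rx":0,"ry":0,"rz":0,"fingers":255},{"tx":0,"ty":-200,"tz":96,"rx":0,"ry":0,"rz":0,"fingers":255},{"tx":0,"ty":-200,"tz":96,"rx":0,"ry":0,"rz":0,"fingers":255},{"tx":0,"ty":-200,"tz":96,"rx":0,"ry":0,"rz":0,"fingers":255},{"tx":0,"ty":-200,"tz":96,"rx":0,"ry":0,"rz":0,"fingers":255}]'
python3 - <<'E'
from h import *
s=Cam("side","side17"); crop(s.px,310,200,410,275,8,"side17c")
t=Cam("top","top17"); crop(t.px,270,180,370,255,8,"top17c"); print(ctrl.get_obs()["ft_force"])
E
```

```text
t: 22.55
ee_pos: [537.2, -134.3, 196.6]
orientation: [-0.198, -2.124, 2.123]
ft_force: [-0.7, -0.4, -0.6]
width: 0.1
[ 0.6452029   0.5276732  -0.08060704]
```

View pics/side17c.png

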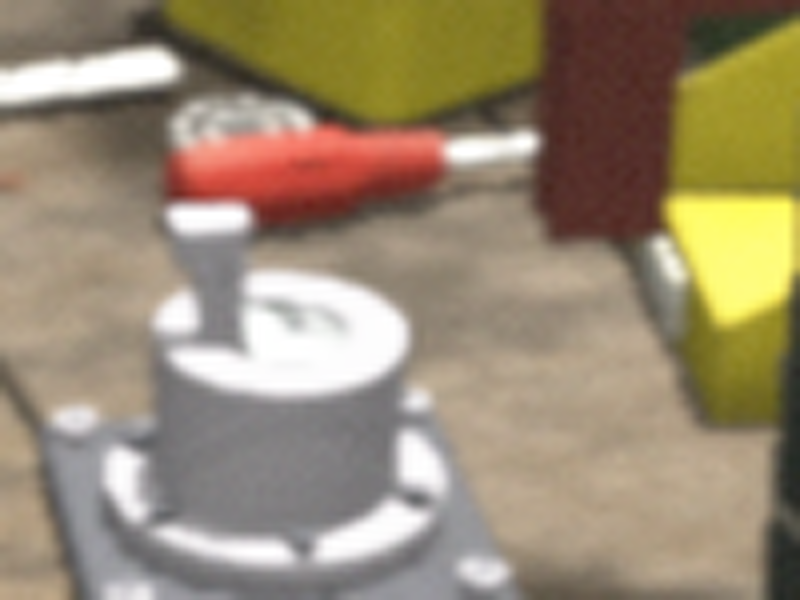

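View pics/top17c.png

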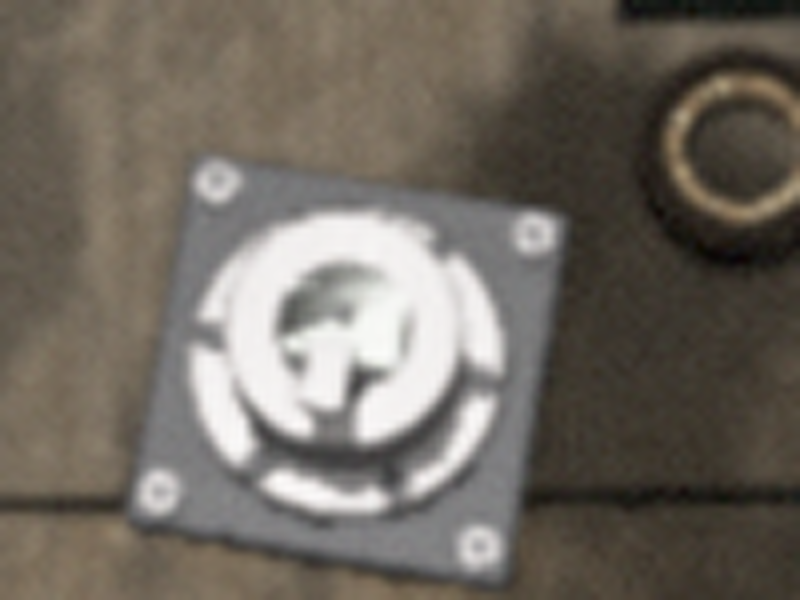

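```bash
python3 - <<'E'
from h import *
s=Cam("side");t=Cam("top","top18")
yaw=-0.184; c_,s_=np.cos(yaw),np.sin(yaw); Rz=np.array([[c_,-s_,0],[s_,c_,0],[0,0,1]])
st=np.array([553.9,62.1,0])
us=np.array([310+(210+.5)/8-.5,200+(218+.5)/8-.5])-[1.66,-.14]
ut=(270+(325+.5)/8-.5,180+(372+.5)/8-.5)
p,g=tri(s,us,t,ut); print("head rel keyway frame",((p-st)@Rz-[-15,0,62]).round(1),"gap",round(g,1))
print("top plane z=95:",((t.plane([ut],95)[0]-st)@Rz-[-15,0,62]).round(1))
print(ctrl.get_obs()["t"])
E
```

```text
head rel keyway frame [-3.3  1.3 31.8] gap 0.1
top plane z=95: [-3.5  1.2 33. ]
22.75
```

```bash
python3 -c "
from h import *
c=cv2.imread('pics/top18.png');crop(c,360,190,480,310,5,'top18c')"
```

```text
(no output)
```

View pics/top18.png

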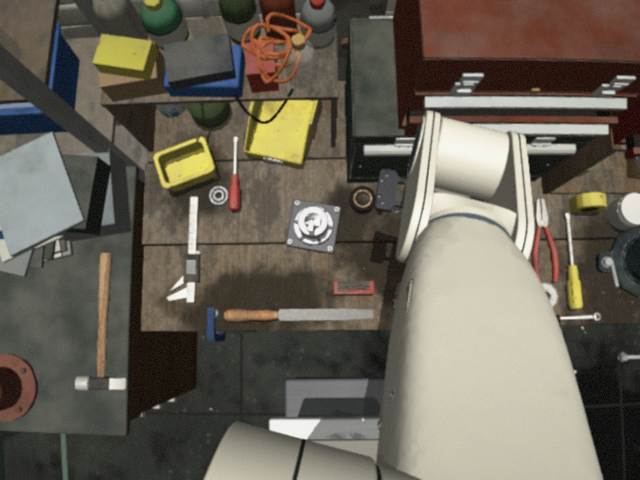

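View pics/side17.png

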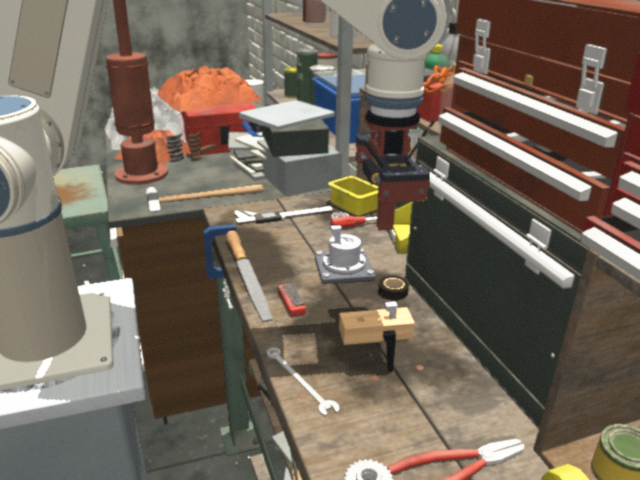

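The key head triangulates to (-3.3, 1.3, +32) mm in the keyway frame, so the foot is about 39–40 mm deep. It looks upright with the taper facing out, the short key is still in the rack, and the bystanders haven't moved. I'll hand the job in.

```bash
python3 -c "
from workcell import ctrl
print(ctrl.close_job())"
```

```text
the job is handed in; nothing more can be done
None
```

I took the long key from the rack, put it narrow end down and tapered face outwards into the keyway, and pressed it tight. I then let go and handed the job in at about 22.8 s, with no verdict reported. I inserted it held in the gripper in small steps; it began to bear about 31 mm deep. I then released it and pressed on its head with the closed fingers.

- **Push:** it held steady at about 17 N, with single readings between 16.3 and 18.1 N. By the given rule that puts roughly 11–16 N of side force on the hub; I couldn't measure that force directly.
- **Final position:** with the tool clear and wrist force near zero, the key head triangulated to about (-3.3, 1.3, +32) mm from the keyway. That means the foot is 39–40 mm deep. The key looks upright, with no visible twist.
- **Other things:** in the last pictures the short key is still in the rack, and the spanner, calliper, key set and tape roll are where they were.
- **Disagreements:**
  - The side camera read about 2 pixels to the right of the top camera, and I corrected for that.
  - The 3 N drag from the plungers never showed in the force readings while the gripped key was going in.
  - My first move was refused for missing keys in the rows, so nothing moved.

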